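# Change the batch of boards on a vacuum hold-down plate

## Robot

A 6-joint arm with a two-finger parallel gripper is mounted at the origin on the work surface. World frame = base frame: x ahead of the robot, y to its left, z up, the work surface at z = 0. Lengths are in m, angles in rad, forces in N, time in s.
With the tool pointing down it reaches from about 0.3 to 0.775 m from the base axis. Payload 14.6 kg.
Tool frame: the origin (TCP) lies between the finger pads; the fingertips stand 14 mm ahead of it and the grasp point (between the pads) lies 5 mm behind it; z points along the fingers, y is the line along which they close (so a half turn about z gives the same grasp; the last joint's range is limited). The gripper opens to 94 mm and grips with 3 to 60 N. Pads are 16 mm wide; open, the fingers measure 119 mm over their backs; the gripper's body (75 mm by 177 mm) begins 78 mm behind the grasp point.
Start: joints at [1.216, 0.3, 1.521, -0, 1.321, -0.067], TCP at [0.156, 0.527, 0.219] pointing down, gripper open.
Joint ranges: [-3.03, 3.03], [-0.79, 2.21], [0.23, 2.52], [-1.04, 4.18], [0, 3.07], [-2.55, 2.55]. Speed limits (rad/s): [2.22, 2.22, 2.57, 3.14, 3.14, 3.14].

## Interface

Orientations are given as [roll, pitch, yaw] about the fixed x, y, z axes, in that order (R = Rz(yaw) Ry(pitch) Rx(roll)).
In Python, from station import ctrl gives the robot as it stands. The module is installed in compiled form; this text tells all that it offers.
- The arm moves only by the tool move_arm, never from a script. Its argument "targets" is a list of rows, each a list of 7 numbers: the opening, from -1 (shut) to 1 (fully open), then the shift along the tool's x, y, z in units of 50 mm (1.0 is 50 mm), then the turn, a rotation vector about the tool's x, y, z in rad. A call has 1 to 12 rows; each row is the pose to reach, as a shift and turn from the pose commanded when the call began, along the tool's axes at that moment; what a row does not reach only later rows make up. A row lasts 1/10 s, in which the tool goes at most 50 mm and 8.59 degrees, less where a joint would pass 70% of its speed; a pose out of reach is approached as far as the arm can. A call with a gripper value outside its range is refused whole. The fingers move at their own pace and stop on an object; "grip_force" is the grip in N (left out, the last holds). Time passes only in rows, so rows that repeat a pose let the fingers close. It gives the time, the measured TCP pose, the force, the opening and the grip force at its end, in the units of the state.
- ctrl.get_obs(): the state, without advancing time (a new reading comes with each control period).
- ctrl.camera(name): name is "scene" or "top" or "wrist"; returns (picture, depth): 384x512x3 uint8, red, green, blue; 384x512 float32, m along the optical axis (not along the pixel's ray), 0 where there is no reading.
- ctrl.camera_params(name): a dict with "intrinsics" (3x3 intrinsics, pixels), "k1" (the pictures are not rectified: a ray, as slopes to the right and down, at radius r is drawn at 1 + k1 r^2 times it, then the intrinsics apply), "rvec" (rotation vector, rad) and "tvec" (3), from world to camera coordinates, as OpenCV has them; the wrist camera has in their place "T_tool_cam" (4x4, takes a point from camera to tool coordinates, whose origin is the TCP and whose axes are the flange's). Camera axes: x right, y down, z forward; pixel columns grow to the right and rows downward; lengths in m; the calibration is good to about 2 mm. A picture is of the moment at which its call begins: read the wrist's pose just before it. camera_params takes no time and is no camera call.
- ctrl.hand_in(): hands the job in; it is judged then, once.
Trained networks look in the newest picture that a camera, given by its name, has taken for a name from the list of things; names that differ only in an ending like _2 or _b are one class to them, and where a whole thing is asked for, a point or a joint stands for the part that bears it (a point fixed in the world has none). Each returns a list of dicts, best first, with "score" (0 to 1); they miss things now and then, are a little off and sometimes report something else, mostly with a low value. They report only what shows in the picture. A call takes as long as a camera call.
- ctrl.cut_out(camera, target): "region" (384x512 bool, what is visible of it) and "point" ([column, row] in pixels, amid what is visible of it).
- ctrl.tip_of(camera, target): "point" ([column, row] in pixels: a listed point, or the origin of a listed thing).
The state is a dict: "time_s": time; "qpos": joint angles; "joint_vel": joint speeds; "tau": joint torques, N m; "ee_pos": TCP position; "eef_rot": TCP orientation; "force": force on the tool from outside, world axes, zero at the start; "moment": the same for the moment, N m; "grip_width": finger opening in m; "grip_force": force on a finger pad.
Only numpy, scipy, OpenCV 4.12 (cv2) and the standard library are available. Lean on these libraries where they do the work, as an engineer would, in place of code of your own. Each camera call takes 0.05 s, during which the arm holds its last target. There are 200 camera calls.

## Task

The blue board carriers on the vacuum plate are finished: shut the plate's vacuum valve before you move them, then stand them flat on the red mat. Refill the plate with all the orange carriers from the magazine, drawing each one out from the bottom of the stack, never lifting any out over the top, and standing each squarely and centrally on a black suction pad of its own with its length along the pad. When all of them stand in place, turn the vacuum valve fully open again, and leave the multimeter, the flux jar and the screwdriver where they are.

Things in the scene. Friction and masses are not known exactly. Their poses are not given: they have to be found in the camera images.
- magazine: fixed upright magazine holding a stack of orange carriers flat on one another, 26 mm pitch, tongues out of its front (-x, roughly towards the robot). Origin on the bench under the middle of the bay, x to its back. Floor 12 mm above the bench; bay 95 x 53 mm inside, between clear 4 mm side walls, a rear wall and two narrow front strips, all 108 mm above the bench, open on top
- bay (a point): middle of the bay on the magazine's floor, axes as the magazine's; the lowest carrier's origin is within 3 mm of it. Its tongue sticks out 16 to 21 mm in front of the strips, 11 mm clear of the apron; the next tongue is 26 mm higher, so pinch it by its sides with fingers leaning about 45 degrees (pointing down and away from the robot)
- gate (a point): middle between the lower ends of the two front strips, 31 mm above the floor; front faces of the strips are 51.5 mm in front of the bay's middle and 32 mm apart. Only the lowest carrier passes under them; the rest then drop. The next one tips back and leans with its tongue on the drawn one until that has come out 120 mm, only then lift it
- apron (a point): middle of the apron, the flat floor in front of the bay (12 mm above the bench, 74 mm wide, reaching 185 mm in front of the bay's middle, lips 3 mm high along its edges, 54 mm apart inside); the point lies on it 122 mm in front of the bay's middle
- plate: fixed aluminium vacuum plate 170 x 270 x 20 mm with three suction pads in a row along y, a brass pipe and gauge (top at 50 mm) running along y 115 mm behind its middle (+x, far side). Origin: centre of its underside on the bench; x points away from the robot at yaw 0
- pad1 (a point): left (+y) black rubber suction pad, 78 x 38 mm (long side along the plate's x), flush with the top of the plate; the point is its centre on the plate's top face, axes as the plate's
- pad2 (a point): middle black rubber suction pad, 78 x 38 mm (long side along the plate's x), flush with the top of the plate; the point is its centre on the plate's top face, axes as the plate's
- pad3 (a point): right (-y) black rubber suction pad, 78 x 38 mm (long side along the plate's x), flush with the top of the plate; the point is its centre on the plate's top face, axes as the plate's
- valve (a joint): ball valve on the pipe behind the plate, red lever turning about a vertical axis: 0 = shut, lever across the pipe, pointing along the plate's -x (towards the robot); 1.57 = fully open, lever along the pipe, pointing along the plate's -y; solid stops at both ends. It is stiff (about 0.2 N m) and stays where it is left
- valve_hinge (a point): point on the valve's turning axis at the middle height of the lever, 55 mm above the bench
- valve_grip (a point): point in the middle of the lever's red sleeve, 58 mm from the axis (x points from here to the axis); the sleeve is 16 mm wide, 11 mm high, 22 to 82 mm from the axis
- mat: flat red silicone mat, fixed, 160 x 220 mm (x, y), 3 mm thick, with dark printed lines. Origin: centre of its underside on the bench
- new1: orange carrier, in the magazine at the start (new3, the top one, may be absent): tray with a board in it, 130 g; body 90 x 50 x 26 mm (x, y, z), open top, 6 mm side walls; a pull tongue 20 mm wide sticks out 25 mm from the middle of its front (-x) end, 11 to 18 mm above the underside. Origin: centre of the body's underside (tongue tip 70 mm from it), x points from tongue to back, z up
- new2: orange carrier, in the magazine at the start (new3, the top one, may be absent): tray with a board in it, 130 g; body 90 x 50 x 26 mm (x, y, z), open top, 6 mm side walls; a pull tongue 20 mm wide sticks out 25 mm from the middle of its front (-x) end, 11 to 18 mm above the underside. Origin: centre of the body's underside (tongue tip 70 mm from it), x points from tongue to back, z up
- new3: orange carrier, in the magazine at the start (new3, the top one, may be absent): tray with a board in it, 130 g; body 90 x 50 x 26 mm (x, y, z), open top, 6 mm side walls; a pull tongue 20 mm wide sticks out 25 mm from the middle of its front (-x) end, 11 to 18 mm above the underside. Origin: centre of the body's underside (tongue tip 70 mm from it), x points from tongue to back, z up
- done1: blue carrier, finished, on a pad at the start, tongue towards the robot (may be absent): tray with a board in it, 130 g; body 90 x 50 x 26 mm (x, y, z), open top, 6 mm side walls; a pull tongue 20 mm wide sticks out 25 mm from the middle of its front (-x) end, 11 to 18 mm above the underside. Origin: centre of the body's underside (tongue tip 70 mm from it), x points from tongue to back, z up
- done2: blue carrier, finished, on a pad at the start, tongue towards the robot (may be absent): tray with a board in it, 130 g; body 90 x 50 x 26 mm (x, y, z), open top, 6 mm side walls; a pull tongue 20 mm wide sticks out 25 mm from the middle of its front (-x) end, 11 to 18 mm above the underside. Origin: centre of the body's underside (tongue tip 70 mm from it), x points from tongue to back, z up
- done3: blue carrier, finished, on a pad at the start, tongue towards the robot (may be absent): tray with a board in it, 130 g; body 90 x 50 x 26 mm (x, y, z), open top, 6 mm side walls; a pull tongue 20 mm wide sticks out 25 mm from the middle of its front (-x) end, 11 to 18 mm above the underside. Origin: centre of the body's underside (tongue tip 70 mm from it), x points from tongue to back, z up
- multimeter: loose multimeter lying on its back, 165 x 80 x 50 mm, blue and black; bystander. Origin: centre of its underside
- flux_jar: small blue jar with a white cap, 42 mm across, 40 mm high; bystander. Origin: centre of its underside
- screwdriver: small screwdriver with a yellow handle lying on the bench, 150 mm long; bystander. Origin: about its middle

How it is judged:
By the outcome, as a careful person would: the job done as asked, in the order asked, and still so for the second after the job is handed in, with the robot touching nothing.
Of new3, done1 only 1 to 2 are there at a start; the rules pass over those that are not, and their reading is None.
Of done2, done3 only 1 to 1 are there at a start; the rules pass over those that are not, and their reading is None.
At some moment in a run one of done1, done2, done3 may be knocked a few centimetres aside while the robot is not near it.
Once in a run the grip may slacken for a moment while it holds something.
It also fails if it takes over 210 s, if anything falls off the work surface, if the arm or the gripper's body presses on something with over 40 N, if the wrist force passes 120 N, or if a joint passes its speed limit or range.

## Working session

There is one attempt and no reset: what is moved stays moved. The work goes in short steps, Python scripts to look and compute and a tool call to move; the robot and the scene stay as the last step left them, time stands still between calls to the robot, and variables do not carry over. Pictures are saved under pics/ and viewed, at most 14 in all, crops included, and the job is handed in when it is done.

Besides the shell and the picture viewer there is one more tool, called after "Call:" by a JSON object that holds its "api" and its "payload", one argument or row to a line. move_arm: Moves the arm, as the interface text tells. Its arguments: {"type":"object","properties":{"targets":{"type":"array"},"grip_force":{"type":"number"}},"required":["targets"]}

```bash
mkdir -p pics; cat > h.py <<'E'
import numpy as np, cv2
from scipy.spatial.transform import Rotation as R
from station import ctrl
def cam(n):
    o=ctrl.get_obs(); p,d=ctrl.camera(n); q=ctrl.camera_params(n)
    if n=='wrist':
        T=np.eye(4);T[:3,:3]=R.from_euler('xyz',o['eef_rot']).as_matrix() if len(o['eef_rot'])==3 else R.from_quat(o['eef_rot']).as_matrix()
        T[:3,3]=o['ee_pos'];W=T@np.array(q['T_tool_cam'])
    else:
        C=np.eye(4);C[:3,:3]=cv2.Rodrigues(np.array(q['rvec'],float))[0];C[:3,3]=np.ravel(q['tvec']);W=np.linalg.inv(C)
    return p,d,np.array(q['intrinsics']),q['k1'],W
def ray(c,uv):
    _,_,K,k1,W=c
    s=cv2.undistortPoints(np.array(uv,float).reshape(-1,1,2),K,np.array([k1,0,0,0.])).reshape(-1,2)
    return np.c_[s,np.ones(len(s))]
def at_z(c,uv,z):
    W=c[4];r=ray(c,uv)@W[:3,:3].T;o=W[:3,3]
    return o+r*((z-o[2])/r[:,2])[:,None]
def cloud(c,mask):
    v,u=np.nonzero(mask&(c[1]>0));r=ray(c,np.c_[u,v])*c[1][v,u][:,None]
    return r@c[4][:3,:3].T+c[4][:3,3]
def save(c,n,crop=None,s=1):
    p=c[0]
    if crop: p=p[crop[1]:crop[3],crop[0]:crop[2]]
    cv2.imwrite('pics/'+n+'.png',cv2.resize(p[:,:,::-1],None,fx=s,fy=s,interpolation=cv2.INTER_CUBIC))
E
python3 - <<'E'
from h import *
np.set_printoptions(precision=4,suppress=True)
print(ctrl.get_obs())
for n in ('top','scene'):
    c=cam(n);save(c,n+'0',s=1.5);print(n,c[2],c[3],c[4])
    for t,z in (('pad1',.02),('pad2',.02),('pad3',.02),('valve_hinge',.055),('valve_grip',.055),('mat',0),('bay',.012),('apron',.012),('gate',.043),('plate',0),('magazine',0),('done1',.02),('multimeter',0),('flux_jar',0),('screwdriver',0.01)):
        if n=='scene' and t not in('pad1','pad3','valve_hinge','valve_grip','bay','apron','gate','done1'): continue
        for r in ctrl.tip_of(n,t)[:3]:
            print(t,round(r['score'],2),np.round(r['point'],1),at_z(c,r['point'],z)[0])
E
```

```text
{'time_s': 0.0, 'qpos': array([ 1.2164,  0.3005,  1.5216, -0.    ,  1.3207, -0.0666]), 'joint_vel': array([ 0.001 ,  0.0002,  0.0009, -0.0002,  0.0006,  0.0011]), 'tau': array([  0.0001, -53.1815, -35.2723,   0.0708,   0.0244,  -0.0001]), 'ee_pos': array([0.156 , 0.5271, 0.2189]), 'eef_rot': array([-3.1404, -0.0001,  2.8538]), 'force': array([ 0.7673,  0.1497, -1.0444]), 'moment': array([ 0.0164,  0.01  , -0.0166]), 'grip_force': 0.0, 'grip_width': 0.09422393724617446}
top [[388.0367   0.     248.0182]
 [  0.     388.0367 192.8983]
 [  0.       0.       1.    ]] 0.03403607235082907 [[ 0.0237 -0.9843  0.175   0.4036]
 [-0.9997 -0.0218  0.0129  0.0108]
 [-0.0089 -0.1753 -0.9845  1.1122]
 [ 0.      0.      0.      1.    ]]
pad1 0.82 [287.3 231. ] [ 0.4917 -0.0876  0.02  ]
pad1 0.63 [253.7 234.6] [0.4794 0.0064 0.02  ]
pad1 0.56 [225.7 236.9] [0.4712 0.0847 0.02  ]
pad2 0.82 [287.3 231. ] [ 0.4917 -0.0876  0.02  ]
pad2 0.63 [253.7 234.6] [0.4794 0.0064 0.02  ]
pad2 0.56 [225.7 236.9] [0.4712 0.0847 0.02  ]
pad3 0.82 [287.3 231. ] [ 0.4917 -0.0876  0.02  ]
pad3 0.63 [253.7 234.6] [0.4794 
[... 1232 characters left out ...]
0.02  ]
pad1 0.56 [234.7 183.8] [ 0.4847 -0.0063  0.02  ]
pad3 0.9 [214.8 190.8] [ 0.4802 -0.0782  0.02  ]
pad3 0.59 [258.1 167.8] [0.4586 0.0982 0.02  ]
pad3 0.56 [234.7 183.8] [ 0.4847 -0.0063  0.02  ]
valve_hinge 0.53 [271.1 197.3] [0.619  0.0555 0.055 ]
valve_grip 0.56 [254.9 201.4] [0.6088 0.0023 0.055 ]
valve_grip 0.4 [178.4 276.8] [ 0.7421 -0.3151  0.055 ]
bay 0.81 [330.9 148. ] [0.4939 0.3795 0.012 ]
apron 0.57 [297.2 152.8] [0.4557 0.2601 0.012 ]
apron 0.49 [255.2 171.9] [0.4642 0.0837 0.012 ]
gate 0.92 [314.8 146. ] [0.4823 0.3141 0.043 ]
done1 0.9 [216.5 190.1] [ 0.4802 -0.0719  0.02  ]
done1 0.59 [255.1 172.8] [0.4741 0.0778 0.02  ]
done1 0.56 [325.7 153.5] [0.5141 0.3419 0.02  ]
```

View pics/top0.png

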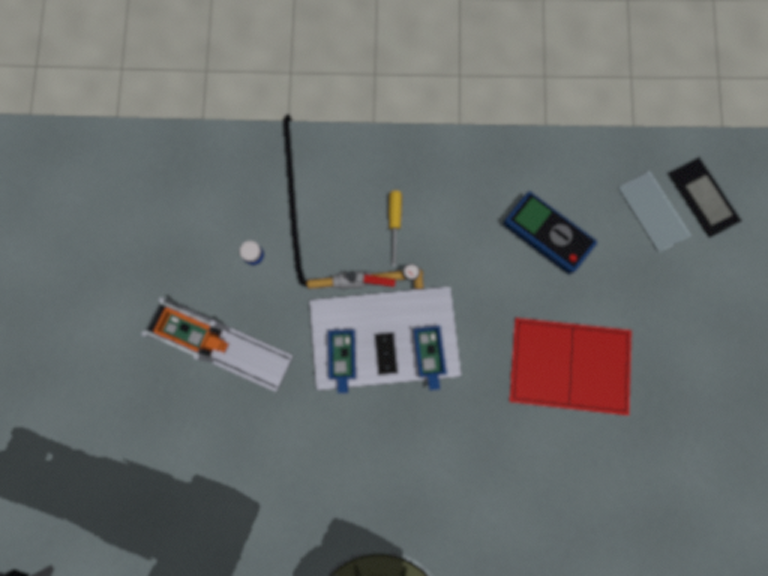

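View pics/scene0.png

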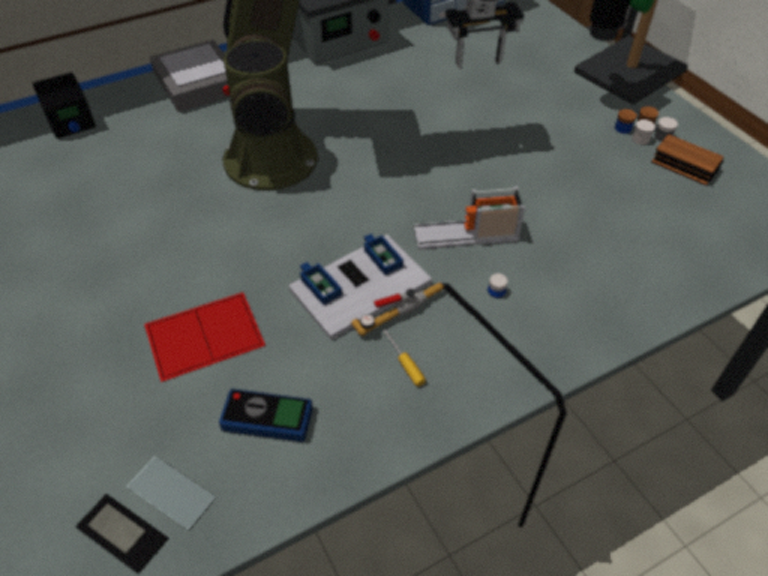

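The pictures show two blue carriers on pads 1 and 3, at about (227,237) and (287,233) in the top picture. Pad 2 is free at (257,235), and the valve sits at about (233,187) with its lever along -y. The magazine at (125,218) has its tongue towards the lower right. I'll go over the plate next.

```bash
cat >> h.py <<'E'
def row(pos,rpy):
    o=ctrl.get_obs();A=R.from_euler('xyz',o['eef_rot']);B=R.from_euler('xyz',rpy)
    return np.round(np.r_[A.inv().apply(np.array(pos)-o['ee_pos'])/.05,(A.inv()*B).as_rotvec()],3)
E
python3 - <<'E'
from h import *
print(np.round(ctrl.camera_params('wrist')['T_tool_cam'],3).tolist())
print(row([.47,.03,.36],[np.pi,0,1.62]).tolist())
E
```

```text
[[0.001, -0.959, -0.284, 0.085], [1.0, 0.0, 0.001, 0.001], [-0.0, -0.284, 0.959, -0.165], [0.0, 0.0, 0.0, 1.0]]
[-8.843, -7.757, -2.811, 0.0, -0.0, 1.234]
```

Call:
{"api": "move_arm", "payload": {
  "targets": [
    [1,-8.85,-7.75,-2.8,0,0,1.234],
    [1,-8.85,-7.75,-2.8,0,0,1.234],
    [1,-8.85,-7.75,-2.8,0,0,1.234],
    [1,-8.85,-7.75,-2.8,0,0,1.234],
    [1,-8.85,-7.75,-2.8,0,0,1.234],
    [1,-8.85,-7.75,-2.8,0,0,1.234],
    [1,-8.85,-7.75,-2.8,0,0,1.234],
    [1,-8.85,-7.75,-2.8,0,0,1.234],
    [1,-8.85,-7.75,-2.8,0,0,1.234],
    [1,-8.85,-7.75,-2.8,0,0,1.234],
    [1,-8.85,-7.75,-2.8,0,0,1.234],
    [1,-8.85,-7.75,-2.8,0,0,1.234]
  ]
}}

```text
time_s: 2.45
ee_pos: [0.4687, 0.032, 0.3591]
eef_rot: [3.141, 0.0, 1.62]
force: [0.5, 0.4, -0.4]
grip_width: 0.0941
grip_force: 0.0
```

Call:
{"api": "move_arm", "payload": {
  "targets": [
    [1,0,0,0,0,0,0],
    [1,0,0,0,0,0,0],
    [1,0,0,0,0,0,0],
    [1,0,0,0,0,0,0],
    [1,0,0,0,0,0,0]
  ]
}}

```text
time_s: 2.95
ee_pos: [0.4677, 0.0349, 0.3585]
eef_rot: [3.141, -0.0, 1.621]
force: [0.6, -1.1, -0.4]
grip_width: 0.0938
grip_force: 0.0
```

```bash
python3 - <<'E'
from h import *
np.set_printoptions(precision=4,suppress=True)
c=cam('wrist');save(c,'w1',s=1.5)
for t,z in (('pad1',.02),('valve_hinge',.055),('valve_grip',.055),('plate',0),('done1',.02)):
    for r in ctrl.tip_of('wrist',t)[:3]:
        print(t,round(r['score'],2),np.round(r['point'],1),at_z(c,r['point'],z)[0])
for t in('done1','valve'):
    for r in ctrl.cut_out('wrist',t)[:3]:
        P=cloud(c,r['region']); print(t,round(r['score'],2),r['point'],len(P),np.percentile(P,[5,50,95],axis=0))
P=cloud(c,np.ones(c[1].shape,bool));
s=(abs(P[:,2]-.02)<.004);Q=P[s]
rr=cv2.minAreaRect((Q[:,:2]*1000).astype(np.float32));print('plate',rr,np.median(Q[:,2]), 'bench',np.median(P[abs(P[:,2])<.008][:,2]))
hi=P[(P[:,2]>.05)&(P[:,2]<.066)];print('lever',len(hi),cv2.minAreaRect((hi[:,:2]*1000).astype(np.float32)))
print(ctrl.get_obs()['ee_pos'],ctrl.get_obs()['eef_rot'])
E
```

```text
pad1 0.75 [258.5 175.2] [ 0.4826 -0.0017  0.02  ]
pad1 0.57 [249.  126.6] [0.4624 0.0788 0.02  ]
valve_hinge 0.95 [347.2 142.8] [0.615  0.0652 0.055 ]
valve_grip 0.65 [337.9 178. ] [0.608  0.0087 0.055 ]
plate 0.49 [385.3  12.6] [0.6656 0.264  0.    ]
done1 0.9 [257.9 221. ] [ 0.4865 -0.0856  0.02  ]
done1 0.87 [252.6 125.4] [0.4681 0.0811 0.02  ]
done1 0.93 [254.2, 225.5] 1822 [[ 0.4275 -0.1044  0.0259]
 [ 0.4765 -0.083   0.0322]
 [ 0.5205 -0.0539  0.0467]]
done1 0.82 [255.2, 129.2] 2079 [[0.4153 0.0585 0.026 ]
 [0.4666 0.0796 0.0311]
 [0.5118 0.103  0.0469]]
valve 0.93 [342.2, 163.7] 655 [[ 0.5991 -0.0084  0.0312]
 [ 0.6082  0.0329  0.0599]
 [ 0.6196  0.0711  0.0619]]
valve 0.41 [297.7, 158.0] 15087 [[ 0.4317 -0.1055  0.0144]
 [ 0.5455  0.0314  0.0202]
 [ 0.7335  0.1859  0.0484]]
plate ((431.6468200683594, 61.79205322265625), (600.54541015625, 729.9130249023438), 67.57981872558594) 0.020041868862834933 bench 0.0001935254057029434
lever 1184 ((433.6854553222656, -35.7037353515625), (349.1542663574219, 734.6365356445312), 66.92640686035156)
[0.468  0.0341 0.3584] [ 3.1416 -0.      1.6199]
```

View pics/w1.png

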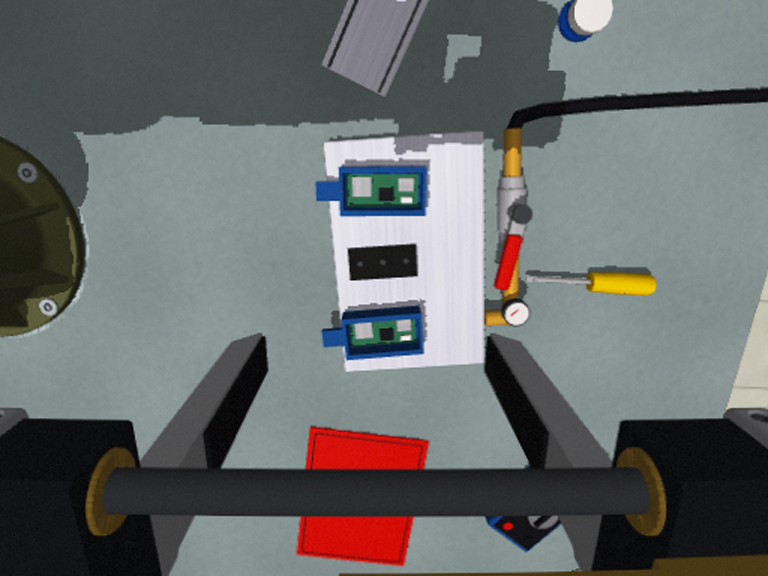

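```bash
python3 - <<'E'
from h import *
np.set_printoptions(precision=4,suppress=True)
c=cam('wrist');im=c[0].astype(int)
V,U=np.mgrid[:384,:512]
XYZ=at_z(c,np.c_[U.ravel(),V.ravel()],.02).reshape(384,512,3)
near=(abs(XYZ[...,0]-.49)<.14)&(abs(XYZ[...,1])<.175)
zz=cloud(c,np.ones_like(near)) 
mn=im.min(2);mx=im.max(2)
w=near&(mn>165)&(mx-mn<35);w=cv2.morphologyEx(w.astype(np.uint8),cv2.MORPH_OPEN,np.ones((5,5)))
# right & bottom/left edges: hull of white area
pts=XYZ[w>0][:,:2]
rr=cv2.minAreaRect((pts*1000).astype(np.float32));print('plate rect',rr)
def rect(m,name,z):
    n,l,s,_=cv2.connectedComponentsWithStats(m.astype(np.uint8));i=1+np.argmax(s[1:,4])
    v,u=np.nonzero(l==i);print(name,cv2.minAreaRect((at_z(c,np.c_[u,v],z)[:,:2]*1000).astype(np.float32)))
rect(near&(mx<60)&(abs(XYZ[...,1])<.04),'pad2',.02)
red=(im[...,0]>120)&(im[...,1]<50)&(im[...,2]<50)
rect(red&(V<250),'lever',.06); rect(red&(V>250),'mat',.003)
rect(near&(im[...,2]>90)&(im[...,0]<60),'blue',.046)
v,u=np.nonzero(near&(im[...,2]>im[...,0]+40))
E
```

```text
plate rect ((526.9449462890625, 5.609710693359375), (211.0403594970703, 268.1907043457031), 6.814835548400879)
pad2 ((476.16424560546875, -0.6343250274658203), (75.44760131835938, 36.7263069152832), 6.818919658660889)
lever ((606.5654296875, 15.226301193237305), (58.86670684814453, 14.976936340332031), 82.30992889404297)
mat ((457.9276123046875, -411.43603515625), (90.08658599853516, 157.71835327148438), 85.35366821289062)
blue ((459.2167053222656, 80.56655883789062), (113.0717544555664, 48.709205627441406), 2.879363775253296)
```

```bash
python3 - <<'E'
from h import *
print(row([.6065,.0085,.11],[np.pi,0,1.437]).tolist())
# arc rows relative to grasp pose
h=np.array([.6143,.066]);
A=R.from_euler('xyz',[np.pi,0,1.437]);p0=np.r_[h-.058*np.array([np.cos(1.437),np.sin(1.437)]),.06]
for y in np.linspace(1.437,.119-.03,12)[1:]:
    p=np.r_[h-.058*np.array([np.cos(y),np.sin(y)]),.06]
    print(np.round(np.r_[A.inv().apply(p-p0)/.05,0,0,1.437-y],3).tolist())
E
```

```text
[-0.646, 2.741, 4.967, -0.0, -0.0, 0.183]
[0.009, -0.142, -0.0, 0.0, 0.0, 0.123]
[0.035, -0.281, -0.0, 0.0, 0.0, 0.245]
[0.078, -0.417, -0.0, 0.0, 0.0, 0.368]
[0.137, -0.546, -0.0, 0.0, 0.0, 0.49]
[0.211, -0.667, -0.0, 0.0, 0.0, 0.613]
[0.3, -0.778, -0.0, 0.0, 0.0, 0.735]
[0.401, -0.877, -0.0, 0.0, 0.0, 0.858]
[0.514, -0.964, -0.0, 0.0, 0.0, 0.98]
[0.637, -1.035, -0.0, 0.0, 0.0, 1.103]
[0.767, -1.092, -0.0, 0.0, 0.0, 1.225]
[0.904, -1.131, -0.0, 0.0, 0.0, 1.348]
```

Call:
{"api": "move_arm", "payload": {
  "targets": [
    [0.2,-0.65,2.74,4.97,0,0,0.183],
    [0.2,-0.65,2.74,4.97,0,0,0.183],
    [0.2,-0.65,2.74,4.97,0,0,0.183],
    [0.2,-0.65,2.74,4.97,0,0,0.183],
    [0.2,-0.65,2.74,4.97,0,0,0.183],
    [0.2,-0.65,2.74,4.97,0,0,0.183],
    [0.2,-0.65,2.74,4.97,0,0,0.183],
    [0.2,-0.65,2.74,4.97,0,0,0.183],
    [0.2,-0.65,2.74,4.97,0,0,0.183],
    [0.2,-0.65,2.74,4.97,0,0,0.183]
  ]
}}

```text
time_s: 4.4
ee_pos: [0.6068, 0.0084, 0.1121]
eef_rot: [3.138, -0.0, 1.437]
force: [1.0, -0.6, 0.4]
grip_width: 0.0565
grip_force: 0.0
```

```bash
python3 - <<'E'
from h import *
c=cam('wrist');save(c,'w2',s=1)
print(row([.6065,.0085,.06],[np.pi,0,1.437]).tolist())
o=ctrl.get_obs();print(o['ee_pos'],o['qpos'])
E
```

```text
[0.002, -0.007, 1.036, 0.003, -0.0, 0.0]
[0.60670894 0.00836251 0.111819  ] [-4.65689946e-02  5.25850870e-01  1.46448165e+00 -1.25877575e-05
  1.14851976e+00  8.72256233e-02]
```

View pics/w2.png

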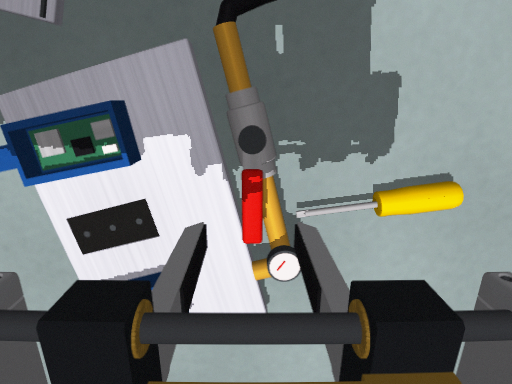

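The lever is centred between the fingers at (252,205), with the gauge clear of them at (285,265). Next I lower the gripper, close it on the lever and turn.

Call:
{"api": "move_arm", "payload": {
  "targets": [
    [0.2,0,0,0.6,0,0,0],
    [0.2,0,0,1.03,0,0,0],
    [0.2,0,0,1.03,0,0,0],
    [-0.7,0,0,1.03,0,0,0],
    [-0.7,0,0,1.03,0,0,0],
    [-0.7,0,0,1.03,0,0,0],
    [-0.7,0,0,1.03,0,0,0],
    [-0.7,0,0,1.03,0,0,0]
  ],
  "grip_force": 15
}}

```text
time_s: 5.25
ee_pos: [0.6066, 0.0082, 0.0588]
eef_rot: [3.141, -0.0, 1.437]
force: [-0.1, -0.2, -0.8]
grip_width: 0.0199
grip_force: 0.0
```

Call:
{"api": "move_arm", "payload": {
  "targets": [
    [-0.7,0.009,-0.142,0,0,0,0.123],
    [-0.7,0.035,-0.281,0,0,0,0.245],
    [-0.7,0.078,-0.417,0,0,0,0.368],
    [-0.7,0.137,-0.546,0,0,0,0.49],
    [-0.7,0.211,-0.667,0,0,0,0.613],
    [-0.7,0.3,-0.778,0,0,0,0.735],
    [-0.7,0.401,-0.877,0,0,0,0.858],
    [-0.7,0.514,-0.964,0,0,0,0.98],
    [-0.7,0.637,-1.035,0,0,0,1.103],
    [-0.7,0.767,-1.092,0,0,0,1.225],
    [-0.7,0.904,-1.131,0,0,0,1.348],
    [-0.7,0.904,-1.131,0,0,0,1.348]
  ]
}}

```text
time_s: 6.45
ee_pos: [0.5588, 0.0581, 0.059]
eef_rot: [3.136, -0.006, 0.085]
force: [17.5, -24.9, -9.0]
grip_width: 0.0164
grip_force: 15.2
```

Call:
{"api": "move_arm", "payload": {
  "targets": [
    [-0.3,0,0,0,0,0,0],
    [0,0,0,0,0,0,0],
    [0.2,0,0,0,0,0,0],
    [0.2,0,0,-1,0,0,0],
    [0.2,0,0,-2,0,0,0],
    [0.2,0,0,-3,0,0,0],
    [0.2,2.5,-0.5,-5.2,0,0,0],
    [0.2,2.5,-0.5,-5.2,0,0,0],
    [0.2,2.5,-0.5,-5.2,0,0,0],
    [0.2,2.5,-0.5,-5.2,0,0,0],
    [0.2,2.5,-0.5,-5.2,0,0,0]
  ]
}}

```text
time_s: 7.55
ee_pos: [0.6801, 0.0974, 0.3193]
eef_rot: [-3.141, -0.002, 0.09]
force: [-0.9, -0.1, -0.3]
grip_width: 0.0562
grip_force: 0.0
```

```bash
cat >> h.py <<'E'
def rect_at(c,m,z,z2=None):
    n,l,s,_=cv2.connectedComponentsWithStats(m.astype(np.uint8));out=[]
    for i in range(1,n):
        if s[i,4]>150:
            v,u=np.nonzero(l==i);out.append((s[i,4],cv2.minAreaRect((at_z(c,np.c_[u,v],z)[:,:2]*1000).astype(np.float32))))
    return out
def bodies(c,zlo,color):
    """rectangles of the carrier rims: depth points of the class colour near the rim height zlo"""
    im=c[0].astype(int);r,g,b=im[...,0],im[...,1],im[...,2]
    m=(b>r+35)&(b>g+20) if color=='blue' else (r>b+60)&(r>g+40)
    V,U=np.nonzero(c[1]>0);P=np.full(c[1].shape+(3,),9.);rr=ray(c,np.c_[U,V])*c[1][V,U][:,None]
    P[V,U]=rr@c[4][:3,:3].T+c[4][:3,3]
    k=(m&(abs(P[...,2]-zlo)<.007)).astype(np.uint8)
    k=cv2.morphologyEx(k,cv2.MORPH_CLOSE,np.ones((3,3)))
    n,l,s,_=cv2.connectedComponentsWithStats(k)
    for i in range(1,n):
        if s[i,4]>60:
            v,u=np.nonzero((l==i))
            q=at_z(c,np.c_[u,v],zlo)
            print(color,s[i,4],cv2.minAreaRect((q[:,:2]*1000).astype(np.float32)),np.round(np.median(P[(l==i)],0),4))
E
python3 - <<'E'
from h import *
np.set_printoptions(precision=4,suppress=True)
c=cam('wrist');save(c,'w3',s=1.2)
for r in ctrl.tip_of('wrist','done1')[:3]: print('done',r['score'],at_z(c,r['point'],.02))
for t in('valve_hinge','valve_grip'):
  for r in ctrl.tip_of('wrist',t)[:1]: print(t,r['score'],at_z(c,r['point'],.055))
bodies(c,.046,'blue')
print(ctrl.get_obs()['ee_pos'],ctrl.get_obs()['eef_rot'])
E
```

```text
done 0.76 [[0.4689 0.0737 0.02  ]]
done 0.68 [[ 0.4772 -0.0903  0.02  ]]
valve_grip 0.81 [[0.56   0.0613 0.055 ]]
blue 612 ((467.57403564453125, 79.18899536132812), (105.11241912841797, 50.15198516845703), 3.307736396789551) [0.4717 0.0789 0.0461]
blue 208 ((511.2366027832031, -79.64605712890625), (36.298946380615234, 45.166385650634766), 8.434096336364746) [ 0.5223 -0.0927  0.0458]
[0.6779 0.0964 0.3173] [3.1416 0.0018 0.0888]
```

View pics/w3.png

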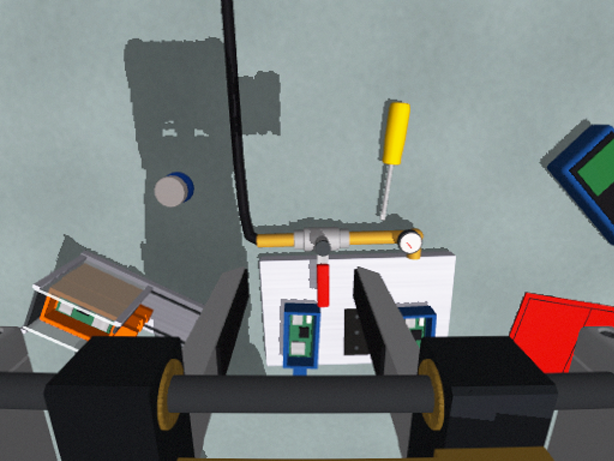

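The lever now stands across the pipe, at about (322,285) in this picture, so the valve is shut. I'll hover over the pad 3 carrier.

```bash
python3 - <<'E'
from h import *
print(row([.480,-.086,.16],[np.pi,0,.12]).tolist())
E
```

```text
[-4.261, 3.283, 3.155, 0.0, 0.002, -0.031]
```

Call:
{"api": "move_arm", "payload": {
  "targets": [
    [1,-4.26,3.28,0,0,0,-0.031],
    [1,-4.26,3.28,0,0,0,-0.031],
    [1,-4.26,3.28,0,0,0,-0.031],
    [1,-4.26,3.28,0,0,0,-0.031],
    [1,-4.26,3.28,0,0,0,-0.031],
    [1,-4.26,3.28,1.5,0,0,-0.031],
    [1,-4.26,3.28,3.15,0,0,-0.031],
    [1,-4.26,3.28,3.15,0,0,-0.031],
    [1,-4.26,3.28,3.15,0,0,-0.031],
    [1,-4.26,3.28,3.15,0,0,-0.031],
    [1,-4.26,3.28,3.15,0,0,-0.031]
  ]
}}

```text
time_s: 8.85
ee_pos: [0.482, -0.0857, 0.1632]
eef_rot: [3.141, -0.003, 0.12]
force: [0.1, 0.9, -0.1]
grip_width: 0.0941
grip_force: 0.0
```

```bash
python3 - <<'E'
from h import *
np.set_printoptions(precision=4,suppress=True)
c=cam('wrist');save(c,'w4',s=1)
for r in ctrl.tip_of('wrist','done1')[:2]: print('done',r['score'],at_z(c,r['point'],.02))
bodies(c,.046,'blue')
print(ctrl.get_obs()['ee_pos'],ctrl.get_obs()['eef_rot'])
E
```

```text
done 0.95 [[0.4726 0.079  0.02  ]]
done 0.69 [[ 0.4811 -0.085   0.02  ]]
blue 2352 ((461.6439514160156, 77.53028869628906), (111.16577911376953, 54.02368927001953), 3.3741097450256348) [0.4695 0.0803 0.0459]
blue 1793 ((471.606201171875, -82.75947570800781), (110.62979888916016, 49.687808990478516), 8.135162353515625) [ 0.4778 -0.0832  0.046 ]
[ 0.4821 -0.0857  0.1631] [ 3.1403 -0.0033  0.12  ]
```

View pics/w4.png

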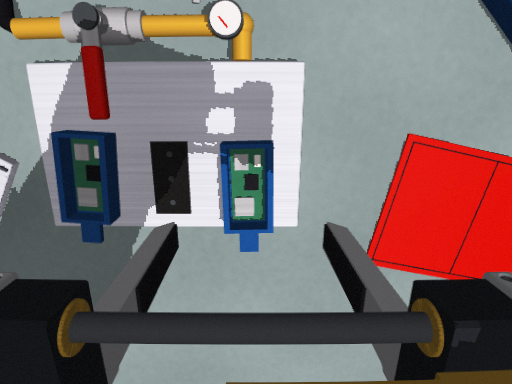

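Call:
{"api": "move_arm", "payload": {
  "targets": [
    [0.6,0,-0.055,1,0,0,-0.015],
    [0.6,0,-0.055,1.8,0,0,-0.015],
    [0.6,0,-0.055,2.3,0,0,-0.015],
    [0.6,0,-0.055,2.52,0,0,-0.015],
    [0.6,0,-0.055,2.52,0,0,-0.015],
    [-0.2,0,-0.055,2.52,0,0,-0.015],
    [-0.2,0,-0.055,2.52,0,0,-0.015],
    [-0.2,0,-0.055,2.52,0,0,-0.015],
    [-0.2,0,-0.055,2.52,0,0,-0.015],
    [-0.2,0,-0.055,2.52,0,0,-0.015],
    [-0.2,0,-0.055,2.52,0,0,-0.015]
  ],
  "grip_force": 22
}}

```text
time_s: 10.05
ee_pos: [0.4812, -0.083, 0.0355]
eef_rot: [3.141, -0.001, 0.135]
force: [-1.6, 1.1, 6.3]
grip_width: 0.05
grip_force: 22.0
```

```bash
python3 - <<'E'
from h import *
o=ctrl.get_obs();print(o['ee_pos'],o['eef_rot'],o['grip_width'],o['grip_force'])
print(row([.469,-.40,.12],[np.pi,0,-.08]).tolist())
print(row([.469,-.40,.021],[np.pi,0,-.08]).tolist())
E
```

```text
[ 0.48117482 -0.08301756  0.03549652] [ 3.14117546e+00 -9.51491375e-04  1.34888207e-01] 0.049999762412236554 21.992687545716763
[-1.092, 6.25, -1.689, 0.0, -0.001, 0.215]
[-1.094, 6.249, 0.291, 0.0, -0.001, 0.215]
```

Call:
{"api": "move_arm", "payload": {
  "targets": [
    [-0.2,0,0,-0.6,0,0,0],
    [-0.2,0,0,-1.5,0,0,0.0],
    [-0.2,-0.2,1,-1.7,0,0,0.05],
    [-0.2,-0.4,2,-1.7,0,0,0.1],
    [-0.2,-0.6,3,-1.7,0,0,0.15],
    [-0.2,-0.7,4,-1.7,0,0,0.215],
    [-0.2,-0.9,5,-1.7,0,0,0.215],
    [-0.2,-1.09,5.8,-1.7,0,0,0.215],
    [-0.2,-1.09,6.25,-1.7,0,0,0.215],
    [-0.2,-1.09,6.25,-1.7,0,0,0.215],
    [-0.2,-1.09,6.25,-1.0,0,0,0.215]
  ]
}}

```text
time_s: 11.15
ee_pos: [0.4701, -0.4015, 0.0881]
eef_rot: [3.137, -0.005, -0.081]
force: [0.6, -0.6, -2.6]
grip_width: 0.0496
grip_force: 22.0
```

Call:
{"api": "move_arm", "payload": {
  "targets": [
    [-0.2,0,0,0.6,0,0,0],
    [-0.2,0,0,1.0,0,0,0],
    [-0.2,0,0,1.2,0,0,0],
    [-0.2,0,0,1.3,0,0,0],
    [-0.2,0,0,1.3,0,0,0]
  ]
}}

```text
time_s: 11.65
ee_pos: [0.469, -0.3997, 0.0201]
eef_rot: [-3.142, -0.0, -0.08]
force: [0.1, -0.3, -1.4]
grip_width: 0.0501
grip_force: 22.0
```

Call:
{"api": "move_arm", "payload": {
  "targets": [
    [-0.2,0,0,0.03,0,0,0],
    [-0.2,0,0,0.03,0,0,0],
    [0.4,0,0,0.03,0,0,0],
    [0.6,0,0,0.03,0,0,0],
    [0.6,0,0,0.03,0,0,0],
    [0.6,0,0,-0.5,0,0,0],
    [0.6,0,0,-1.5,0,0,0],
    [0.6,0,0,-2.5,0,0,0],
    [0.6,0,0,-3,0,0,0],
    [0.6,0,0,-3,0,0,0]
  ]
}}

```text
time_s: 12.65
ee_pos: [0.4699, -0.4009, 0.1745]
eef_rot: [3.137, -0.006, -0.08]
force: [0.2, -0.5, -0.2]
grip_width: 0.0753
grip_force: 0.0
```

```bash
python3 - <<'E'
from h import *
o=ctrl.get_obs();print(o['ee_pos'],o['eef_rot'])
c=cam('wrist');bodies(c,.029,'blue')
print(row([.472,.078,.165],[np.pi,0,.06]).tolist())
E
```

```text
[ 0.46986827 -0.40093775  0.1745153 ] [ 3.13700281 -0.00564106 -0.08018875]
blue 289 ((641.2103881835938, -348.305908203125), (29.330007553100586, 10.851459503173828), 84.93907928466797) [ 0.6417 -0.3515  0.0327]
blue 1398 ((460.34161376953125, -397.8612060546875), (49.36181640625, 107.94381713867188), 85.56529998779297) [ 0.4691 -0.3979  0.0291]
[-0.711, -9.54, 0.11, 0.002, -0.002, -0.14]
```

Call:
{"api": "move_arm", "payload": {
  "targets": [
    [0.6,-0.71,-9.54,-0.5,0,0,-0.14],
    [0.6,-0.71,-9.54,-0.5,0,0,-0.14],
    [0.6,-0.71,-9.54,-0.5,0,0,-0.14],
    [0.6,-0.71,-9.54,-0.5,0,0,-0.14],
    [0.6,-0.71,-9.54,-0.5,0,0,-0.14],
    [0.6,-0.71,-9.54,-0.5,0,0,-0.14],
    [0.6,-0.71,-9.54,-0.5,0,0,-0.14],
    [0.6,-0.71,-9.54,-0.5,0,0,-0.14],
    [0.6,-0.71,-9.54,0,0,0,-0.14],
    [0.6,-0.71,-9.54,0.1,0,0,-0.14],
    [0.6,-0.71,-9.54,0.1,0,0,-0.14],
    [0.6,-0.71,-9.54,0.1,0,0,-0.14]
  ]
}}

```text
time_s: 13.9
ee_pos: [0.4711, 0.0786, 0.1637]
eef_rot: [3.141, 0.002, 0.061]
force: [0.3, -0.3, -0.3]
grip_width: 0.0752
grip_force: 0.0
```

```bash
python3 - <<'E'
from h import *
o=ctrl.get_obs();print(o['ee_pos'],o['eef_rot'])
c=cam('wrist');bodies(c,.046,'blue')
for r in ctrl.tip_of('wrist','done1')[:1]: print('done',r['score'],at_z(c,r['point'],.02))
print(row([.4715,.078,.036],[np.pi,0,.06]).tolist())
E
```

```text
[0.47105143 0.07856534 0.16371849] [3.14136996e+00 2.30742018e-03 6.11592275e-02]
blue 1771 ((461.44012451171875, 79.04088592529297), (111.30039978027344, 50.05937194824219), 3.1922109127044678) [0.4678 0.0786 0.0461]
done 0.81 [[0.47060175 0.07913957 0.02      ]]
[0.001, -0.009, 2.572, 0.0, 0.001, -0.001]
```

Call:
{"api": "move_arm", "payload": {
  "targets": [
    [0.6,0,0,1,0,0,0],
    [0.6,0,0,1.8,0,0,0],
    [0.6,0,0,2.3,0,0,0],
    [0.6,0,0,2.55,0,0,0],
    [0.6,0,0,2.55,0,0,0],
    [-0.2,0,0,2.55,0,0,0],
    [-0.2,0,0,2.55,0,0,0],
    [-0.2,0,0,2.55,0,0,0],
    [-0.2,0,0,2.55,0,0,0],
    [-0.2,0,0,2.55,0,0,0],
    [-0.2,0,0,2.55,0,0,0]
  ]
}}

```text
time_s: 15.1
ee_pos: [0.4721, 0.0784, 0.0382]
eef_rot: [3.142, -0.001, 0.06]
force: [-1.4, -0.9, 8.1]
grip_width: 0.0499
grip_force: 22.0
```

```bash
python3 - <<'E'
from h import *
o=ctrl.get_obs();print(o['ee_pos'],o['eef_rot'],o['grip_width'],o['grip_force'])
print(row([.477,-.30,.12],[np.pi,0,-.08]).tolist())
E
```

```text
[0.47208766 0.07840401 0.03823671] [ 3.14155256e+00 -1.37875834e-03  5.97975339e-02] 0.049884764710743865 21.998125724494457
[-0.352, 7.56, -1.635, -0.0, -0.001, 0.14]
```

Call:
{"api": "move_arm", "payload": {
  "targets": [
    [-0.2,0,0,-0.6,0,0,0],
    [-0.2,0,0,-1.4,0,0,0.0],
    [-0.2,0,0.9,-1.9,0,0,0.05],
    [-0.2,-0.1,1.8,-1.9,0,0,0.1],
    [-0.2,-0.1,2.7,-1.9,0,0,0.14],
    [-0.2,-0.2,3.6,-1.9,0,0,0.14],
    [-0.2,-0.2,4.5,-1.9,0,0,0.14],
    [-0.2,-0.3,5.4,-1.9,0,0,0.14],
    [-0.2,-0.35,6.3,-1.9,0,0,0.14],
    [-0.2,-0.35,7.1,-1.8,0,0,0.14],
    [-0.2,-0.35,7.56,-1.6,0,0,0.14],
    [-0.2,-0.35,7.56,-1.0,0,0,0.14]
  ]
}}

```text
time_s: 16.3
ee_pos: [0.4774, -0.3034, 0.0889]
eef_rot: [3.139, -0.004, -0.083]
force: [-0.0, 0.1, -3.0]
grip_width: 0.0498
grip_force: 22.0
```

Call:
{"api": "move_arm", "payload": {
  "targets": [
    [-0.2,0,0,0.6,0,0,0],
    [-0.2,0,0,1.0,0,0,0],
    [-0.2,0,0,1.2,0,0,0],
    [-0.2,0,0,1.29,0,0,0],
    [-0.2,0,0,1.29,0,0,0]
  ]
}}

```text
time_s: 16.8
ee_pos: [0.4769, -0.3, 0.0232]
eef_rot: [3.141, -0.0, -0.08]
force: [0.1, 0.2, -0.7]
grip_width: 0.0498
grip_force: 22.0
```

Call:
{"api": "move_arm", "payload": {
  "targets": [
    [-0.2,0,0,0.03,0,0,0],
    [-0.2,0,0,0.03,0,0,0],
    [0.4,0,0,0.03,0,0,0],
    [0.6,0,0,0.03,0,0,0],
    [0.6,0,0,0.03,0,0,0],
    [0.6,0,0,-0.5,0,0,0],
    [0.6,0,0,-1.5,0,0,0],
    [0.6,0,0,-2.5,0,0,0],
    [0.6,0,0,-3.4,0,0,0],
    [0.6,0,0,-3.5,0,0,0]
  ]
}}

```text
time_s: 17.8
ee_pos: [0.4782, -0.301, 0.204]
eef_rot: [3.137, -0.008, -0.08]
force: [-0.2, 0.4, 0.1]
grip_width: 0.0752
grip_force: 0.0
```

```bash
python3 - <<'E'
from h import *
o=ctrl.get_obs();print(o['ee_pos'],o['eef_rot'])
c=cam('wrist');bodies(c,.029,'blue')
print(row([.443,.217,.27],[np.pi,0,1.1]).tolist())
E
```

```text
[ 0.47822301 -0.30100046  0.20401921] [ 3.13678042 -0.00790991 -0.08011772]
blue 508 ((646.2752075195312, -342.6055908203125), (50.13124465942383, 20.256309509277344), 85.73153686523438) [ 0.6473 -0.3442  0.0338]
blue 1120 ((472.7723388671875, -298.1396179199219), (49.15846252441406, 97.95956420898438), 85.1446762084961) [ 0.4742 -0.2952  0.0291]
blue 1321 ((465.3644714355469, -397.4617919921875), (50.89805603027344, 96.9914321899414), 85.6416015625) [ 0.4696 -0.3996  0.0289]
blue 74 ((416.8104248046875, -293.2543029785156), (18.160573959350586, 11.743084907531738), 85.33686828613281) [ 0.412  -0.2907  0.0216]
[-1.513, -10.259, -1.41, 0.006, -0.003, -1.18]
```

Both blue carriers lie flat on the mat. On to the magazine.

Call:
{"api": "move_arm", "payload": {
  "targets": [
    [0.6,-1.5,-10.25,-1.4,0,0,-1.18],
    [0.6,-1.5,-10.25,-1.4,0,0,-1.18],
    [0.6,-1.5,-10.25,-1.4,0,0,-1.18],
    [0.6,-1.5,-10.25,-1.4,0,0,-1.18],
    [0.6,-1.5,-10.25,-1.4,0,0,-1.18],
    [0.6,-1.5,-10.25,-1.4,0,0,-1.18],
    [0.6,-1.5,-10.25,-1.4,0,0,-1.18],
    [0.6,-1.5,-10.25,-1.4,0,0,-1.18],
    [0.6,-1.5,-10.25,-1.4,0,0,-1.18],
    [0.6,-1.5,-10.25,-1.4,0,0,-1.18],
    [0.6,-1.5,-10.25,-1.4,0,0,-1.18],
    [0.6,-1.5,-10.25,-1.4,0,0,-1.18]
  ]
}}

```text
time_s: 19.05
ee_pos: [0.4423, 0.2191, 0.2665]
eef_rot: [-3.14, 0.001, 1.103]
force: [-0.2, -1.3, -0.6]
grip_width: 0.0753
grip_force: 0.0
```

Call:
{"api": "move_arm", "payload": {
  "targets": [
    [0.6,0,0,0,0,0,0],
    [0.6,0,0,0,0,0,0]
  ]
}}

```text
time_s: 19.25
ee_pos: [0.4431, 0.2158, 0.267]
eef_rot: [-3.141, 0.001, 1.099]
force: [0.2, -0.1, 0.2]
grip_width: 0.0752
grip_force: 0.0
```

```bash
python3 - <<'E'
from h import *
np.set_printoptions(precision=4,suppress=True)
o=ctrl.get_obs();print(o['ee_pos'],o['eef_rot'])
c=cam('wrist');save(c,'w5',s=1.5)
for t,z in (('bay',.012),('apron',.012),('gate',.043)):
    for r in ctrl.tip_of('wrist',t)[:1]: print(t,round(r['score'],2),r['point'],at_z(c,r['point'],z)[0])
for r in ctrl.cut_out('wrist','new1')[:3]:
    P=cloud(c,r['region']);print('new',r['score'],r['point'],np.percentile(P,[2,50,98],axis=0).round(4).tolist())
bodies(c,.090,'orange');bodies(c,.064,'orange')
bodies(c,.028,'orange');bodies(c,.054,'orange')
E
```

```text
[0.4431 0.2158 0.267 ] [-3.1408  0.0011  1.0987]
bay 0.36 [253.8, 139.0] [0.4606 0.244  0.012 ]
gate 0.84 [247.4, 79.5] [0.4876 0.3151 0.043 ]
new 0.89 [244.4, 41.6] [[0.4724, 0.2991, 0.0698], [0.5001, 0.3495, 0.0751], [0.5312, 0.39, 0.0913]]
new 0.36 [251.1, 122.7] [[0.4164, 0.1886, 0.0106], [0.4659, 0.2665, 0.0126], [0.5313, 0.3747, 0.1093]]
orange 1181 ((499.0107727050781, 344.0745849609375), (88.55651092529297, 50.124176025390625), 67.65833282470703) [0.4917 0.3421 0.0901]
orange 133 ((487.4208679199219, 363.27740478515625), (74.56978607177734, 15.015315055847168), 78.66737365722656) [0.4865 0.3621 0.0701]
orange 145 ((519.9581909179688, 347.56103515625), (72.26728057861328, 16.71511459350586), 55.027496337890625) [0.5191 0.3443 0.0703]
orange 482 ((561.26025390625, 64.03260040283203), (58.304203033447266, 16.911849975585938), 6.706170558929443) [0.5625 0.0615 0.0603]
orange 404 ((606.0775756835938, 125.69430541992188), (16.132177352905273, 49.322025299072266), 6.941313743591309) [0.6054 0.127  0.0297]
orange 364 ((621.4158935546875, -2.0811004638671875), (16.331546783447266, 57.2523193359375), 7.322334289550781) [ 0.6205 -0.0006  0.0297]
orange 96 ((608.7943725585938, -58.92230987548828), (17.883670806884766, 15.306549072265625), 8.25265121459961) [ 0.6077 -0.0576  0.0299]
orange 558 ((563.44775390625, 58.863189697265625), (60.11283874511719, 19.387577056884766), 6.706168174743652) [0.5628 0.0631 0.06  ]
```

View pics/w5.png

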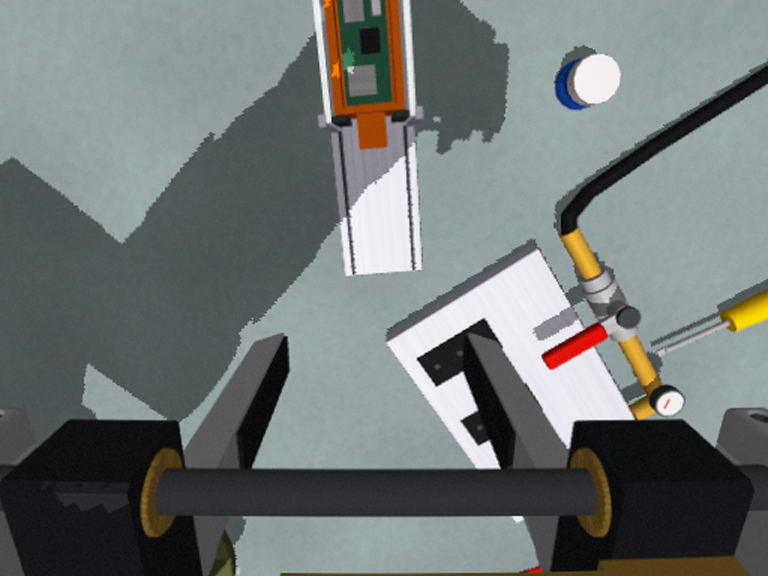

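The picture shows a stack of three with its rim at z=0.090, tongue at (372,130), and the apron running from (335,127) to (385,272). The lever is shut at (575,345). I'll fit the magazine axis from the apron edges.

```bash
python3 - <<'E'
from h import *
np.set_printoptions(precision=4,suppress=True)
c=cam('wrist');im=c[0]
g=cv2.cvtColor(im,cv2.COLOR_RGB2GRAY)
e=cv2.Canny(g,40,120);L=cv2.HoughLinesP(e,1,np.pi/360,25,minLineLength=35,maxLineGap=6)
for x1,y1,x2,y2 in L[:,0]:
    if 215<x1<290 and 215<x2<290 and 78<max(y1,y2)<190 and abs(y1-y2)>30:
        a,b=at_z(c,[[x1,y1],[x2,y2]],.014)
        if a[1]>b[1]:a,b=b,a
        print((x1,y1,x2,y2),a[:2],b[:2],np.degrees(np.arctan2(b[1]-a[1],b[0]-a[0])).round(2))
# apron front corners
print(at_z(c,[[345/1.5,275/1.5],[422/1.5,269/1.5]],.014))
# apron-level depth cloud
P=cloud(c,np.ones(c[1].shape,bool));s=(P[:,2]>.007)&(P[:,2]<.0165)&(abs(P[:,0]-.46)<.08)&(P[:,1]>.16)&(P[:,1]<.34)
q=(P[s][:,:2]*1000).astype(np.float32);print(len(q),cv2.minAreaRect(q))
# tongue pixels: orange between strips lower
r,gg,b=[im[...,i].astype(int) for i in range(3)]
V,U=np.mgrid[:384,:512];m=(r>b+60)&(r>gg+40)&(V>79)&(V<102)&(U>230)&(U<265)
v,u=np.nonzero(m);D=cloud(c,m);print('tongue z',np.percentile(D,[2,50,98],axis=0),cv2.minAreaRect((D[:,:2]*1000).astype(np.float32)))
E
```

```text
(np.int32(276), np.int32(88), np.int32(279), np.int32(161)) [0.4787 0.2014] [0.5172 0.291 ] 66.77
(np.int32(227), np.int32(85), np.int32(232), np.int32(140)) [0.4338 0.2571] [0.4617 0.3236] 67.28
(np.int32(233), np.int32(139), np.int32(236), np.int32(182)) [0.4109 0.2018] [0.4357 0.2577] 66.1
(np.int32(270), np.int32(73), np.int32(276), np.int32(179)) [0.4637 0.1799] [0.5184 0.3113] 67.44
(np.int32(223), np.int32(77), np.int32(234), np.int32(183)) [0.4077 0.2018] [0.4617 0.3347] 67.88
(np.int32(268), np.int32(0), np.int32(273), np.int32(81)) [0.5175 0.3007] [0.5536 0.3888] 67.75
(np.int32(270), np.int32(108), np.int32(274), np.int32(181)) [0.4599 0.1785] [0.499  0.2717] 67.25
[[0.4024 0.204  0.014 ]
 [0.4703 0.176  0.014 ]]
4996 ((462.1610107421875, 253.3077392578125), (140.8268280029297, 74.18476867675781), 67.60476684570312)
tongue z [[0.4721 0.2932 0.0555]
 [0.4828 0.3042 0.0822]
 [0.494  0.3159 0.0837]] ((481.6037292480469, 304.5320739746094), (20.11956024169922, 24.18233299255371), 63.17436599731445)
```

```bash
cat >> h.py <<'E'
psi=np.radians(67.6);bay=np.array([.5063,.360]);dr=np.array([np.cos(psi),np.sin(psi)]);nn=np.array([-dr[1],dr[0]])
def mag(x,z,y=0): return np.r_[bay+x*dr+y*nn,z]
LEAN=[np.pi,-np.pi/4,psi]
E
python3 - <<'E'
from h import *
print(row(mag(-.070-.07,.033+.07,.0005),LEAN).tolist())
E
```

```text
[0.34, 0.036, 3.298, 0.032, 0.785, -0.077]
```

Call:
{"api": "move_arm", "payload": {
  "targets": [
    [-0.2,0.34,0.03,1.5,0.032,0.785,-0.077],
    [-0.2,0.34,0.03,1.8,0.032,0.785,-0.077],
    [-0.2,0.34,0.03,2.2,0.032,0.785,-0.077],
    [-0.2,0.34,0.03,2.6,0.032,0.785,-0.077],
    [-0.2,0.34,0.03,3,0.032,0.785,-0.077],
    [-0.2,0.34,0.03,3.3,0.032,0.785,-0.077],
    [-0.2,0.34,0.03,3.3,0.032,0.785,-0.077],
    [-0.2,0.34,0.03,3.3,0.032,0.785,-0.077],
    [-0.2,0.34,0.03,3.3,0.032,0.785,-0.077]
  ],
  "grip_force": 25
}}

```text
time_s: 20.45
ee_pos: [0.4524, 0.2312, 0.1032]
eef_rot: [-3.141, -0.784, 1.18]
force: [0.1, -0.5, -0.3]
grip_width: 0.0376
grip_force: 0.0
```

```bash
python3 - <<'E'
from h import *
np.set_printoptions(precision=4,suppress=True)
o=ctrl.get_obs();print(o['ee_pos'],o['eef_rot'],o['qpos'])
c=cam('wrist');save(c,'w6',s=1)
print(row(mag(-.070,.033,.0005),LEAN).tolist())
E
```

```text
[0.4524 0.2312 0.1032] [-3.1408 -0.784   1.1801] [ 0.0699  0.2443  2.1207  1.1636  0.7604 -0.4232]
[-0.018, 0.005, 1.98, -0.001, 0.001, 0.001]
```

View pics/w6.png

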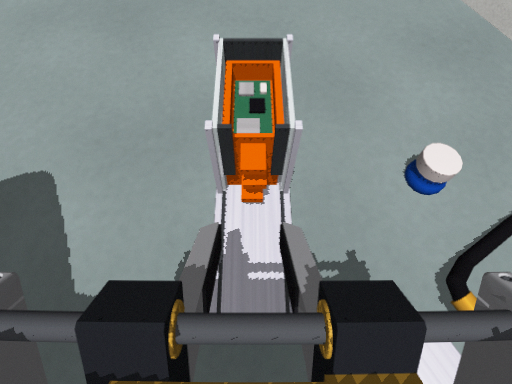

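The fingers straddle the line to the lowest tongue, which is at (254,195). I go in and pinch it.

Call:
{"api": "move_arm", "payload": {
  "targets": [
    [-0.2,-0.01,0,0.7,0,0,0],
    [-0.2,-0.02,0,1.3,0,0,0],
    [-0.2,-0.02,0,1.8,0,0,0],
    [-0.2,-0.02,0,1.98,0,0,0],
    [-0.2,-0.02,0,1.98,0,0,0],
    [-0.7,-0.02,0,1.98,0,0,0],
    [-0.7,-0.02,0,1.98,0,0,0],
    [-0.7,-0.02,0,1.98,0,0,0],
    [-0.7,-0.02,0,1.98,0,0,0]
  ]
}}

```text
time_s: 21.4
ee_pos: [0.479, 0.295, 0.0331]
eef_rot: [3.14, -0.786, 1.181]
force: [-2.4, -6.1, 8.5]
grip_width: 0.0197
grip_force: 25.0
```

```bash
python3 - <<'E'
from h import *
np.set_printoptions(precision=4,suppress=True)
o=ctrl.get_obs();print(o['ee_pos'],mag(-.070,.033,.0005),o['grip_width'],o['grip_force'],o['force'])
z=o['ee_pos'][2]
for d in(.06,.128): print(row(np.r_[o['ee_pos'][:2]-d*dr,z],LEAN).tolist())
E
```

```text
[0.479  0.295  0.0331] [0.4792 0.2955 0.033 ] 0.01971139876111535 25.012072920799255 [-2.4023 -6.0706  8.4567]
[-0.848, -0.0, -0.849, 0.001, -0.001, 0.001]
[-1.808, -0.0, -1.812, 0.001, -0.001, 0.001]
```

Call:
{"api": "move_arm", "payload": {
  "targets": [
    [-0.7,-0.1,0,-0.1,0,0,0],
    [-0.7,-0.3,0,-0.3,0,0,0],
    [-0.7,-0.5,0,-0.5,0,0,0],
    [-0.7,-0.7,0,-0.7,0,0,0],
    [-0.7,-0.9,0,-0.9,0,0,0],
    [-0.7,-1.1,0,-1.1,0,0,0],
    [-0.7,-1.3,0,-1.3,0,0,0],
    [-0.7,-1.5,0,-1.5,0,0,0],
    [-0.7,-1.7,0,-1.7,0,0,0],
    [-0.7,-1.82,0,-1.82,0,0,0],
    [-0.7,-1.82,0,-1.82,0,0,0],
    [-0.7,-1.82,0,-1.82,0,0,0]
  ]
}}

```text
time_s: 22.6
ee_pos: [0.4298, 0.176, 0.0327]
eef_rot: [3.141, -0.786, 1.181]
force: [-2.9, -5.4, 10.0]
grip_width: 0.0199
grip_force: 25.0
```

```bash
python3 - <<'E'
from h import *
np.set_printoptions(precision=4,suppress=True)
o=ctrl.get_obs();print(o['ee_pos'],mag(-.070-.128,.033,.0005),o['grip_width'],o['grip_force'],o['force'])
c=cam('wrist');save(c,'w7',s=1)
E
```

```text
[0.4298 0.176  0.0327] [0.4304 0.1771 0.033 ] 0.019864832754497123 25.00199854373932 [-2.8689 -5.4184 10.0046]
```

View pics/w7.png

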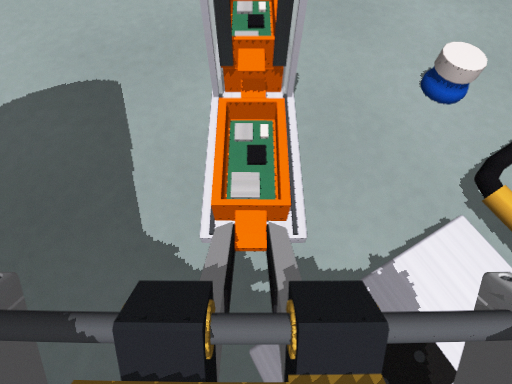

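The carrier is out, with its body at (250,155) in the picture, and the stack has dropped behind it. I'll release it and re-grip from above.

Call:
{"api": "move_arm", "payload": {
  "targets": [
    [-0.2,0,0,0,0,0,0],
    [-0.2,0,0,0,0,0,0],
    [-0.2,0,0,-0.6,0,0,0],
    [-0.2,0,0,-1.5,0,0,0],
    [-0.2,0,0,-2.4,0,0,0],
    [-0.2,0,0,-3,0,0,0],
    [-0.2,0,0,-3,0,0,0],
    [-0.2,0,0,-3,0,0,0]
  ]
}}

```text
time_s: 23.45
ee_pos: [0.3893, 0.0782, 0.138]
eef_rot: [3.141, -0.785, 1.18]
force: [0.3, 0.1, -0.3]
grip_width: 0.0376
grip_force: 0.0
```

```bash
python3 - <<'E'
from h import *
print(ctrl.get_obs()['ee_pos'],row(mag(-.145,.17),[np.pi,0,psi]).tolist())
E
```

```text
[0.38931319 0.07823515 0.1380166 ] [2.716, 0.016, 1.812, 0.0, -0.785, 0.0]
```

Call:
{"api": "move_arm", "payload": {
  "targets": [
    [0.5,2.7,0,0.4,0,-0.785,0],
    [0.5,2.7,0,0.8,0,-0.785,0],
    [0.5,2.7,0,1.2,0,-0.785,0],
    [0.5,2.7,0,1.8,0,-0.785,0],
    [0.5,2.7,0,1.8,0,-0.785,0],
    [0.5,2.7,0,1.8,0,-0.785,0],
    [0.5,2.7,0,1.8,0,-0.785,0],
    [0.5,2.7,0,1.8,0,-0.785,0],
    [0.5,2.7,0,1.8,0,-0.785,0]
  ]
}}

```text
time_s: 24.35
ee_pos: [0.4488, 0.2265, 0.1684]
eef_rot: [-3.139, -0.001, 1.184]
force: [-0.5, 0.5, -0.3]
grip_width: 0.0708
grip_force: 0.0
```

```bash
cat >> h.py <<'E'
def body(c,zr,guess,yaw,color,rad=.075):
    """fit the rim (depth, colour) of one carrier near guess: back end and sides in the carrier's frame"""
    im=c[0].astype(int);r,g,b=im[...,0],im[...,1],im[...,2]
    m=(b>r+35)&(b>g+20) if color=='blue' else (r>b+60)&(r>g+40)
    P=cloud(c,m);P=P[(abs(P[:,2]-zr)<.005)&(np.hypot(*(P[:,:2]-guess).T)<rad)]
    for _ in range(3):
        u=np.array([np.cos(yaw),np.sin(yaw)]);n=np.array([-u[1],u[0]])
        x=P[:,:2]@u;y=P[:,:2]@n;xb=np.percentile(x,99);k=x>xb-.085
        q=cv2.minAreaRect((P[k][:,:2]*1000).astype(np.float32))
        a=np.radians(q[2]);yaw=yaw+((a-yaw+np.pi/4)%(np.pi/2)-np.pi/4)
    y0,y1=np.percentile(y[k],[1,99])
    ctr=(xb-.045)*u+(y0+y1)/2*n
    print('body',len(P),'centre',ctr.round(4),'yaw',round(yaw,3),'width',round(y1-y0,4),'len',round(xb-np.percentile(x,1),4));return ctr,yaw
E
python3 - <<'E'
from h import *
np.set_printoptions(precision=4,suppress=True)
c=cam('wrist')
ct,y=body(c,.038,mag(-.129,0)[:2],psi,'orange')
print((ct-bay)@dr,(ct-bay)@nn)
for r in ctrl.tip_of('wrist','new1')[:2]: p=at_z(c,r['point'],.012)[0];print(r['score'],p,(p[:2]-bay)@dr,(p[:2]-bay)@nn)
o=ctrl.get_obs();print(o['ee_pos'],o['eef_rot'])
print(row(np.r_[ct,.031],[np.pi,0,y]).tolist())
E
```

```text
body 1509 centre [0.4561 0.2422] yaw 1.172 width 0.0497 len 0.0897
-0.1280092163389908 0.0015668310448793525
0.81 [0.5019 0.3634 0.012 ] 0.0014762439906853846 0.005323566571872359
0.61 [0.458  0.2448 0.012 ] -0.12487093074981061 0.0007224567383126091
[0.4492 0.2253 0.1693] [-3.14   -0.0018  1.1811]
[0.361, 0.002, 2.766, -0.002, -0.002, 0.009]
```

Call:
{"api": "move_arm", "payload": {
  "targets": [
    [0.5,0.36,0,1.2,0,0,0.009],
    [0.5,0.36,0,1.9,0,0,0.009],
    [0.5,0.36,0,2.5,0,0,0.009],
    [0.5,0.36,0,2.72,0,0,0.009],
    [0.5,0.36,0,2.72,0,0,0.009],
    [-0.2,0.36,0,2.72,0,0,0.009],
    [-0.2,0.36,0,2.72,0,0,0.009],
    [-0.2,0.36,0,2.72,0,0,0.009],
    [-0.2,0.36,0,2.72,0,0,0.009],
    [-0.2,0.36,0,2.72,0,0,0.009]
  ]
}}

```text
time_s: 25.45
ee_pos: [0.4572, 0.2424, 0.0354]
eef_rot: [3.14, -0.002, 1.172]
force: [-2.2, -1.3, 7.8]
grip_width: 0.05
grip_force: 25.0
```

```bash
python3 - <<'E'
from h import *
o=ctrl.get_obs();print(o['ee_pos'],o['eef_rot'],o['grip_width'],o['grip_force'],o['force'])
print(row([.40,0,.2],[np.pi,0,.119]).tolist())
E
```

```text
[0.45724424 0.24243421 0.0354127 ] [ 3.13998404e+00 -2.01162876e-03  1.17232309e+00] 0.04997108955461955 25.00621497631073 [-2.19752676 -1.34474039  7.84590518]
[-4.906, 0.831, -3.3, 0.0, -0.003, 1.053]
```

Call:
{"api": "move_arm", "payload": {
  "targets": [
    [-0.2,0,0,-0.6,0,0,0],
    [-0.2,0,0,-1.5,0,0,0],
    [-0.2,0,0,-2.3,0,0,0],
    [-0.2,-0.8,0.1,-2.8,0,0,0.15],
    [-0.2,-1.5,0.3,-3.3,0,0,0.3],
    [-0.2,-2.2,0.4,-3.3,0,0,0.45],
    [-0.2,-3,0.5,-3.3,0,0,0.6],
    [-0.2,-3.7,0.6,-3.3,0,0,0.75],
    [-0.2,-4.3,0.7,-3.3,0,0,0.9],
    [-0.2,-4.7,0.8,-3.3,0,0,1.0],
    [-0.2,-4.9,0.83,-3.3,0,0,1.053],
    [-0.2,-4.9,0.83,-3.3,0,0,1.053]
  ]
}}

```text
time_s: 26.65
ee_pos: [0.3995, -0.0003, 0.1993]
eef_rot: [-3.141, -0.001, 0.118]
force: [0.5, 0.0, -1.0]
grip_width: 0.0496
grip_force: 25.0
```

Call:
{"api": "move_arm", "payload": {
  "targets": [
    [-0.2,0,0,0,0,0,0],
    [-0.2,0,0,0,0,0,0]
  ]
}}

```text
time_s: 26.85
ee_pos: [0.3998, 0.001, 0.1989]
eef_rot: [-3.141, -0.0, 0.122]
force: [0.2, 0.1, -1.8]
grip_width: 0.0499
grip_force: 25.0
```

```bash
cat >> h.py <<'E'
def pads(c):
    im=c[0].astype(int);V,U=np.mgrid[:384,:512]
    X=at_z(c,np.c_[U.ravel(),V.ravel()],.02).reshape(384,512,3)
    a=.119;u=(X[...,0]-.476)*np.cos(a)+X[...,1]*np.sin(a);v=-(X[...,0]-.476)*np.sin(a)+X[...,1]*np.cos(a)
    m=(abs(u)<.06)&(abs(v)<.125)&(im.max(2)<60)
    for n,q in rect_at(c,m,.02):
        if n>300: print('pad',n,np.round(q[0],1),np.round(q[1],1),round(q[2],2))
    lv=(im[...,0]>120)&(im[...,1]<60)&(im[...,2]<60)
E
python3 - <<'E'
from h import *
np.set_printoptions(precision=4,suppress=True)
o=ctrl.get_obs();print(o['ee_pos'],o['eef_rot'],o['grip_width'],o['grip_force'],o['force'])
c=cam('wrist');save(c,'w8',s=1);pads(c)
for r in ctrl.tip_of('wrist','pad1')[:3]: print(r['score'],at_z(c,r['point'],.02)[0])
ct,y=body(c,o['ee_pos'][2]+.003,o['ee_pos'][:2],.119,'orange')
print(row([.486,-.086,.11],[np.pi,0,.119]).tolist())
E
```

```text
[0.3998 0.001  0.1989] [-3.141  -0.0001  0.1218] 0.04994486154125751 24.965408742427826 [ 0.2029  0.1444 -1.8204]
pad 2490 [466.3  83.7] [77.7 37.5] 6.5
pad 2380 [476.1  -0.9] [76.5 35.9] 7.04
pad 2304 [486.7 -85.4] [76.6 36.7] 7.14
0.77 [ 0.4863 -0.0862  0.02  ]
0.73 [ 0.4769 -0.0008  0.02  ]
0.56 [0.4656 0.0832 0.02  ]
body 4142 centre [0.3971 0.0024] yaw 0.132 width 0.0497 len 0.0895
[1.503, 1.934, 1.777, -0.001, 0.0, 0.002]
```

View pics/w8.png

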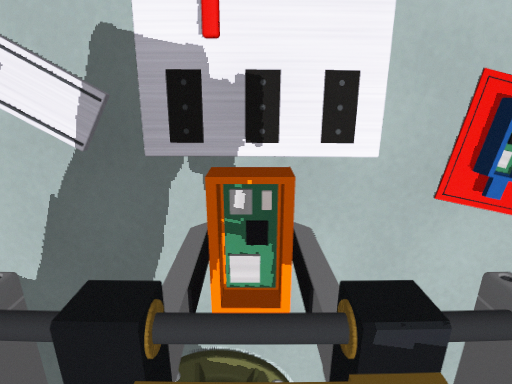

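The three empty pads show at (185,106), (263,106) and (340,106), and the carrier is held square at (250,240). I'll place it on pad 3.

Call:
{"api": "move_arm", "payload": {
  "targets": [
    [-0.2,0.6,0.8,0.6,0,0,0.002],
    [-0.2,1.2,1.5,1.2,0,0,0.002],
    [-0.2,1.545,1.92,1.77,0,0,0.002],
    [-0.2,1.545,1.92,1.77,0,0,0.002],
    [-0.2,1.545,1.92,1.77,0,0,0.002],
    [-0.2,1.545,1.92,1.77,0,0,0.002]
  ]
}}

```text
time_s: 27.55
ee_pos: [0.4878, -0.0852, 0.1115]
eef_rot: [-3.142, -0.001, 0.118]
force: [1.1, -0.7, -1.2]
grip_width: 0.0496
grip_force: 25.0
```

```bash
python3 - <<'E'
from h import *
np.set_printoptions(precision=4,suppress=True)
o=ctrl.get_obs();print(o['ee_pos'],o['eef_rot'],o['grip_width'],o['grip_force'],o['force'])
c=cam('wrist')
ct,y=body(c,o['ee_pos'][2]+.003,o['ee_pos'][:2],.119,'orange')
print(row([.4882,-.0852,.0438],[np.pi,0,.119]).tolist())
E
```

```text
[ 0.4878 -0.0852  0.1115] [-3.1415 -0.0014  0.1181] 0.04960941070228657 24.965494573116302 [ 1.068  -0.6812 -1.2487]
body 4139 centre [ 0.4852 -0.0838] yaw 0.121 width 0.0497 len 0.0896
[0.002, 0.001, 1.362, 0.0, -0.002, -0.001]
```

Call:
{"api": "move_arm", "payload": {
  "targets": [
    [-0.2,0.01,0,0.7,0,0,0],
    [-0.2,0.01,0,1.1,0,0,0],
    [-0.2,0.01,0,1.3,0,0,0],
    [-0.2,0.01,0,1.36,0,0,0],
    [-0.2,0.01,0,1.36,0,0,0],
    [-0.2,0.01,0,1.36,0,0,0]
  ]
}}

```text
time_s: 28.2
ee_pos: [0.4889, -0.0857, 0.0438]
eef_rot: [3.141, -0.002, 0.118]
force: [0.4, 0.3, -1.3]
grip_width: 0.0497
grip_force: 25.0
```

```bash
python3 - <<'E'
from h import *
o=ctrl.get_obs();print(o['ee_pos'],o['eef_rot'],o['grip_width'],o['grip_force'],o['force'])
E
```

```text
[ 0.48887712 -0.08569142  0.04376355] [ 3.14120191e+00 -2.25178461e-03  1.17556545e-01] 0.04970088846423997 24.98692810535431 [ 0.39101554  0.30759251 -1.3051488 ]
```

Release and go up, to a view where the placed carrier shows.

Call:
{"api": "move_arm", "payload": {
  "targets": [
    [-0.2,-0.01,0,0.02,0,0,0],
    [-0.2,-0.01,0,0.02,0,0,0],
    [0.2,-0.01,0,0.02,0,0,0],
    [0.4,-0.01,0,0.02,0,0,0],
    [0.4,-0.01,0,0.02,0,0,0],
    [0.4,0,0,-0.6,0,0,0],
    [0.4,0,0,-1.5,0,0,0],
    [0.4,-0.5,0,-2.4,0,0,0],
    [0.4,-1.2,0,-3,0,0,0],
    [0.4,-1.2,0,-3,0,0,0],
    [0.4,-1.2,0,-3,0,0,0]
  ]
}}

```text
time_s: 29.3
ee_pos: [0.4287, -0.093, 0.193]
eef_rot: [3.141, -0.002, 0.117]
force: [0.2, 0.2, -0.8]
grip_width: 0.066
grip_force: 0.0
```

```bash
python3 - <<'E'
from h import *
np.set_printoptions(precision=4,suppress=True)
o=ctrl.get_obs();print(o['ee_pos'],o['eef_rot'])
c=cam('wrist');body(c,.046,np.array([.4867,-.0854]),.119,'orange');pads(c)
for r in ctrl.tip_of('wrist','new1')[:2]: print(r['score'],at_z(c,r['point'],.02)[0])
print(row(mag(-.070-.07,.033+.07,.0005),LEAN).tolist())
E
```

```text
[ 0.4287 -0.093   0.193 ] [ 3.1413 -0.0019  0.1165]
body 1461 centre [ 0.4851 -0.0845] yaw 0.12 width 0.0495 len 0.0885
pad 2369 [466.   83.8] [76.2 37.8] 6.56
pad 2425 [475.8  -0.8] [76.6 37.5] 6.47
0.76 [ 0.4891 -0.0843  0.02  ]
[1.23, -6.369, 1.773, 0.415, 0.709, -1.006]
```

Call:
{"api": "move_arm", "payload": {
  "targets": [
    [0.4,0.3,-0.8,0,0.05,0.09,-0.125],
    [0.4,0.5,-1.6,0,0.1,0.18,-0.25],
    [-0.2,0.7,-2.4,0,0.155,0.266,-0.377],
    [-0.2,0.9,-3.2,0,0.207,0.354,-0.503],
    [-0.2,1,-4,0,0.26,0.443,-0.629],
    [-0.2,1.1,-4.8,0,0.31,0.53,-0.755],
    [-0.2,1.2,-5.6,0.2,0.363,0.62,-0.88],
    [-0.2,1.23,-6.37,0.5,0.415,0.709,-1.006],
    [-0.2,1.23,-6.37,1.2,0.415,0.709,-1.006],
    [-0.2,1.23,-6.37,1.77,0.415,0.709,-1.006],
    [-0.2,1.23,-6.37,1.77,0.415,0.709,-1.006],
    [-0.2,1.23,-6.37,1.77,0.415,0.709,-1.006]
  ]
}}

```text
time_s: 30.6
ee_pos: [0.4524, 0.2307, 0.1035]
eef_rot: [-3.138, -0.783, 1.176]
force: [-0.3, 0.2, 1.1]
grip_width: 0.0376
grip_force: 0.0
```

Call:
{"api": "move_arm", "payload": {
  "targets": [
    [-0.2,0,0,0,0,0,0],
    [-0.2,0,0,0,0,0,0]
  ]
}}

```text
time_s: 30.8
ee_pos: [0.4533, 0.2308, 0.1057]
eef_rot: [3.137, -0.786, 1.183]
force: [-0.0, 0.4, 0.3]
grip_width: 0.0379
grip_force: 0.0
```

```bash
python3 - <<'E'
from h import *
np.set_printoptions(precision=4,suppress=True)
o=ctrl.get_obs();print(o['ee_pos'],o['eef_rot'])
c=cam('wrist');save(c,'w9',s=1)
print(row(mag(-.070,.033,.0005),LEAN).tolist())
E
```

```text
[0.4533 0.2308 0.1057] [ 3.1369 -0.7864  1.1825]
[-0.042, -0.018, 2.013, 0.003, -0.001, 0.002]
```

View pics/w9.png

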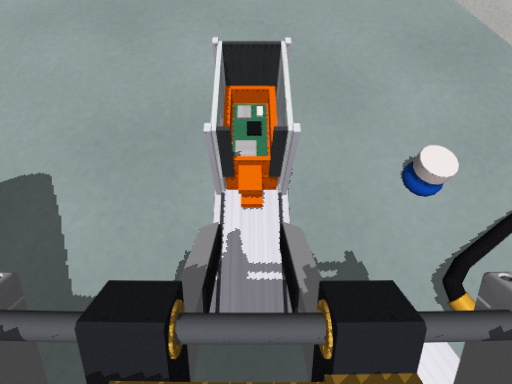

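Two carriers are left, lying flat, with the lower tongue at (252,200). Same draw again.

Call:
{"api": "move_arm", "payload": {
  "targets": [
    [-0.2,-0.02,-0.01,0.7,0,0,0],
    [-0.2,-0.04,-0.02,1.3,0,0,0],
    [-0.2,-0.04,-0.02,1.8,0,0,0],
    [-0.2,-0.04,-0.02,2.01,0,0,0],
    [-0.2,-0.04,-0.02,2.01,0,0,0],
    [-0.7,-0.04,-0.02,2.01,0,0,0],
    [-0.7,-0.04,-0.02,2.01,0,0,0],
    [-0.7,-0.04,-0.02,2.01,0,0,0],
    [-0.7,-0.04,-0.02,2.01,0,0,0]
  ]
}}

```text
time_s: 31.75
ee_pos: [0.4789, 0.295, 0.0326]
eef_rot: [3.138, -0.787, 1.181]
force: [-1.3, -6.0, 7.5]
grip_width: 0.0196
grip_force: 25.0
```

```bash
python3 - <<'E'
from h import *
np.set_printoptions(precision=4,suppress=True)
o=ctrl.get_obs();print(o['ee_pos'],mag(-.070,.033,.0005),o['grip_width'],o['grip_force'],o['force'])
print(row(np.r_[o['ee_pos'][:2]-.128*dr,.033],LEAN).tolist())
E
```

```text
[0.4789 0.295  0.0326] [0.4792 0.2955 0.033 ] 0.01963057829493468 24.980265498161316 [-1.307  -5.99    7.5083]
[-1.803, 0.003, -1.818, 0.003, -0.001, 0.001]
```

Call:
{"api": "move_arm", "payload": {
  "targets": [
    [-0.7,-0.1,0,-0.1,0,0,0],
    [-0.7,-0.3,0,-0.3,0,0,0],
    [-0.7,-0.5,0,-0.5,0,0,0],
    [-0.7,-0.7,0,-0.7,0,0,0],
    [-0.7,-0.9,0,-0.9,0,0,0],
    [-0.7,-1.1,0,-1.1,0,0,0],
    [-0.7,-1.3,0,-1.3,0,0,0],
    [-0.7,-1.5,0,-1.5,0,0,0],
    [-0.7,-1.7,0,-1.7,0,0,0],
    [-0.7,-1.81,0,-1.82,0,0,0],
    [-0.7,-1.81,0,-1.82,0,0,0],
    [-0.7,-1.81,0,-1.82,0,0,0]
  ]
}}

```text
time_s: 32.95
ee_pos: [0.4296, 0.1764, 0.0324]
eef_rot: [3.139, -0.786, 1.181]
force: [-0.6, -6.0, 9.4]
grip_width: 0.0196
grip_force: 25.0
```

Call:
{"api": "move_arm", "payload": {
  "targets": [
    [-0.2,0,0,0,0,0,0],
    [-0.2,0,0,0,0,0,0],
    [-0.2,0,0,-0.6,0,0,0],
    [-0.2,0,0,-1.5,0,0,0],
    [-0.2,0,0,-2.4,0,0,0],
    [-0.2,0,0,-3,0,0,0],
    [-0.2,0,0,-3,0,0,0],
    [-0.2,0,0,-3,0,0,0]
  ]
}}

```text
time_s: 33.75
ee_pos: [0.3888, 0.0787, 0.1377]
eef_rot: [3.139, -0.785, 1.181]
force: [-0.3, 0.8, -0.6]
grip_width: 0.0375
grip_force: 0.0
```

Call:
{"api": "move_arm", "payload": {
  "targets": [
    [0.5,2.7,0,0.4,0,-0.785,0],
    [0.5,2.7,0,0.8,0,-0.785,0],
    [0.5,2.7,0,1.2,0,-0.785,0],
    [0.5,2.7,0,1.8,0,-0.785,0],
    [0.5,2.7,0,1.8,0,-0.785,0],
    [0.5,2.7,0,1.8,0,-0.785,0],
    [0.5,2.7,0,1.8,0,-0.785,0],
    [0.5,2.7,0,1.8,0,-0.785,0],
    [0.5,2.7,0,1.8,0,-0.785,0]
  ]
}}

```text
time_s: 34.65
ee_pos: [0.4485, 0.2269, 0.1681]
eef_rot: [-3.14, -0.001, 1.182]
force: [-1.0, -0.0, -0.3]
grip_width: 0.0704
grip_force: 0.0
```

```bash
python3 - <<'E'
from h import *
np.set_printoptions(precision=4,suppress=True)
c=cam('wrist')
ct,y=body(c,.038,mag(-.129,0)[:2],psi,'orange')
print((ct-bay)@dr,(ct-bay)@nn)
o=ctrl.get_obs();print(o['ee_pos'],o['eef_rot'])
print(row(np.r_[ct,.033],[np.pi,0,y]).tolist())
E
```

```text
body 1474 centre [0.4546 0.2391] yaw 1.169 width 0.0498 len 0.0895
-0.1314870091480198 0.00175046897637086
[0.4487 0.2262 0.1686] [-3.1407 -0.0018  1.1809]
[0.279, 0.013, 2.712, -0.001, -0.002, 0.012]
```

Call:
{"api": "move_arm", "payload": {
  "targets": [
    [0.5,0.28,0.01,1.2,0,0,0.012],
    [0.5,0.28,0.01,1.9,0,0,0.012],
    [0.5,0.28,0.01,2.5,0,0,0.012],
    [0.5,0.28,0.01,2.7,0,0,0.012],
    [0.5,0.28,0.01,2.7,0,0,0.012],
    [-0.2,0.28,0.01,2.7,0,0,0.012],
    [-0.2,0.28,0.01,2.7,0,0,0.012],
    [-0.2,0.28,0.01,2.7,0,0,0.012],
    [-0.2,0.28,0.01,2.7,0,0,0.012],
    [-0.2,0.28,0.01,2.7,0,0,0.012]
  ]
}}

```text
time_s: 35.7
ee_pos: [0.456, 0.2388, 0.0361]
eef_rot: [3.139, -0.002, 1.168]
force: [-1.9, -2.1, 8.8]
grip_width: 0.0501
grip_force: 25.0
```

```bash
python3 - <<'E'
from h import *
o=ctrl.get_obs();print(o['ee_pos'],o['eef_rot'],o['grip_width'],o['grip_force'],o['force'])
# pad2 centre + 1.5 mm along
t=np.array([.4761,-.0009])+.0015*np.array([np.cos(.12),np.sin(.12)])
print(t,row(np.r_[t,.12],[np.pi,0,.120]).tolist())
E
```

```text
[0.45601501 0.23878653 0.03612121] [ 3.13874011e+00 -1.88959692e-03  1.16782583e+00] 0.050124437778718695 25.005317330360413 [-1.89578355 -2.13038824  8.84488779]
[ 0.47758921 -0.00072043] [-4.234, 2.28, -1.679, 0.002, -0.003, 1.048]
```

Call:
{"api": "move_arm", "payload": {
  "targets": [
    [-0.2,0,0,-0.6,0,0,0],
    [-0.2,0,0,-1.5,0,0,0],
    [-0.2,-0.3,0.1,-2.1,0,0,0],
    [-0.2,-0.8,0.4,-2.1,0,0,0.14],
    [-0.2,-1.4,0.7,-2.1,0,0,0.28],
    [-0.2,-2,1,-2.1,0,0,0.42],
    [-0.2,-2.6,1.3,-2.1,0,0,0.56],
    [-0.2,-3.2,1.6,-2.1,0,0,0.7],
    [-0.2,-3.7,1.9,-2.1,0,0,0.84],
    [-0.2,-4,2.15,-2.1,0,0,0.98],
    [-0.2,-4.23,2.28,-1.8,0,0,1.048],
    [-0.2,-4.23,2.28,-1.68,0,0,1.048]
  ]
}}

```text
time_s: 36.9
ee_pos: [0.4769, -0.0018, 0.1183]
eef_rot: [3.141, -0.001, 0.117]
force: [-0.6, -0.0, -0.7]
grip_width: 0.0495
grip_force: 25.0
```

Call:
{"api": "move_arm", "payload": {
  "targets": [
    [-0.2,0,0,0,0,0,0],
    [-0.2,0,0,0,0,0,0],
    [-0.2,0,0,0,0,0,0]
  ]
}}

```text
time_s: 37.2
ee_pos: [0.4773, -0.0001, 0.1195]
eef_rot: [3.141, -0.002, 0.122]
force: [0.3, -0.4, -1.3]
grip_width: 0.0499
grip_force: 25.0
```

```bash
python3 - <<'E'
from h import *
o=ctrl.get_obs();print(o['ee_pos'],o['eef_rot'],o['grip_width'],o['grip_force'],o['force'])
c=cam('wrist')
ct,y=body(c,o['ee_pos'][2]+.002,o['ee_pos'][:2],.119,'orange')
t=np.array([.4761,-.0009])+.0017*np.array([np.cos(.12),np.sin(.12)])
print(t,row(np.r_[t,.0445],[np.pi,0,.120]).tolist())
E
```

```text
[ 4.77326880e-01 -5.10432038e-05  1.19477183e-01] [ 3.14118591e+00 -2.24854679e-03  1.21623955e-01] 0.04986290557475544 24.9601149559021 [ 0.25449491 -0.3750434  -1.29818019]
body 4158 centre [0.475  0.0014] yaw 0.137 width 0.0496 len 0.0899
[ 0.47778777 -0.00069649] [0.005, 0.012, 1.498, 0.0, -0.002, 0.001]
```

Call:
{"api": "move_arm", "payload": {
  "targets": [
    [-0.2,0.005,0.012,0.7,0,0,0],
    [-0.2,0.005,0.012,1.2,0,0,0],
    [-0.2,0.005,0.012,1.42,0,0,0],
    [-0.2,0.005,0.012,1.49,0,0,0],
    [-0.2,0.005,0.012,1.49,0,0,0],
    [-0.2,0.005,0.012,1.49,0,0,0]
  ]
}}

```text
time_s: 37.85
ee_pos: [0.4782, -0.0012, 0.0454]
eef_rot: [3.141, -0.003, 0.12]
force: [-0.6, -0.5, -1.1]
grip_width: 0.05
grip_force: 25.0
```

```bash
python3 - <<'E'
from h import *
o=ctrl.get_obs();print(o['ee_pos'],o['eef_rot'],o['grip_width'],o['grip_force'],o['force'])
E
```

```text
[ 0.47822864 -0.00119911  0.04537244] [ 3.14095805e+00 -3.04908155e-03  1.19983529e-01] 0.049969440268974645 24.965534806251526 [-0.59218742 -0.48191726 -1.09647616]
```

Call:
{"api": "move_arm", "payload": {
  "targets": [
    [-0.2,-0.01,0,0.025,0,0,0],
    [-0.2,-0.01,0,0.025,0,0,0],
    [0.2,-0.01,0,0.025,0,0,0],
    [0.4,-0.01,0,0.025,0,0,0],
    [0.4,-0.01,0,0.025,0,0,0],
    [0.4,0,0,-0.6,0,0,0],
    [0.4,0,0,-1.5,0,0,0],
    [0.4,-0.5,0,-2.4,0,0,0],
    [0.4,-1.2,0,-3,0,0,0],
    [0.4,-1.2,0,-3,0,0,0],
    [0.4,-1.2,0,-3,0,0,0]
  ]
}}

```text
time_s: 38.95
ee_pos: [0.4179, -0.0085, 0.1949]
eef_rot: [3.141, -0.003, 0.119]
force: [0.8, -0.2, -0.3]
grip_width: 0.0658
grip_force: 0.0
```

```bash
python3 - <<'E'
from h import *
np.set_printoptions(precision=4,suppress=True)
o=ctrl.get_obs();print(o['ee_pos'],o['eef_rot'])
c=cam('wrist');body(c,.046,np.array([.4867,-.0854]),.119,'orange',.065);body(c,.046,np.array([.4761,-.0009]),.119,'orange',.065);pads(c)
print(row(mag(-.070-.07,.033+.07,.0005),LEAN).tolist())
E
```

```text
[ 0.4179 -0.0085  0.1949] [ 3.1408 -0.0035  0.1194]
body 1678 centre [ 0.4829 -0.0654] yaw 0.119 width 0.0876 len 0.0884
body 1731 centre [ 0.4771 -0.0199] yaw 0.122 width 0.0898 len 0.0891
pad 2428 [466.   83.7] [76.9 37.5] 6.51
[1.255, -4.667, 1.817, 0.416, 0.708, -1.003]
```

Call:
{"api": "move_arm", "payload": {
  "targets": [
    [0.4,0.3,-0.6,0,0.05,0.09,-0.125],
    [0.4,0.5,-1.2,0,0.1,0.18,-0.25],
    [-0.2,0.7,-1.8,0,0.155,0.266,-0.377],
    [-0.2,0.9,-2.4,0,0.207,0.354,-0.503],
    [-0.2,1,-3,0,0.26,0.443,-0.629],
    [-0.2,1.1,-3.6,0,0.31,0.53,-0.755],
    [-0.2,1.2,-4.2,0.2,0.363,0.62,-0.88],
    [-0.2,1.25,-4.67,0.5,0.416,0.708,-1.003],
    [-0.2,1.25,-4.67,1.2,0.416,0.708,-1.003],
    [-0.2,1.25,-4.67,1.82,0.416,0.708,-1.003],
    [-0.2,1.25,-4.67,1.82,0.416,0.708,-1.003],
    [-0.2,1.25,-4.67,1.82,0.416,0.708,-1.003]
  ]
}}

```text
time_s: 40.2
ee_pos: [0.4518, 0.2308, 0.1023]
eef_rot: [-3.135, -0.783, 1.173]
force: [-0.1, -0.1, 0.5]
grip_width: 0.0378
grip_force: 0.0
```

Call:
{"api": "move_arm", "payload": {
  "targets": [
    [-0.2,0,0,0,0,0,0],
    [-0.2,0,0,0,0,0,0],
    [-0.2,0,0,0,0,0,0]
  ]
}}

```text
time_s: 40.5
ee_pos: [0.4526, 0.231, 0.1048]
eef_rot: [3.138, -0.786, 1.182]
force: [-0.6, -1.1, -0.0]
grip_width: 0.0373
grip_force: 0.0
```

```bash
python3 - <<'E'
from h import *
np.set_printoptions(precision=4,suppress=True)
o=ctrl.get_obs();print(o['ee_pos'],o['eef_rot'])
c=cam('wrist');save(c,'w10',s=1)
print(row(mag(-.070,.033,.0005),LEAN).tolist())
E
```

```text
[0.4526 0.231  0.1048] [ 3.1383 -0.7862  1.1821]
[-0.026, -0.001, 1.998, 0.001, -0.001, 0.001]
```

View pics/w10.png

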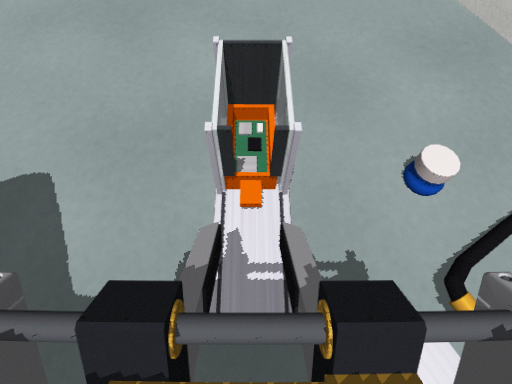

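The last carrier lies flat with its tongue at (251,193). I'll draw it.

Call:
{"api": "move_arm", "payload": {
  "targets": [
    [-0.2,-0.02,0,0.7,0,0,0],
    [-0.2,-0.03,0,1.3,0,0,0],
    [-0.2,-0.03,0,1.8,0,0,0],
    [-0.2,-0.03,0,2.0,0,0,0],
    [-0.2,-0.03,0,2.0,0,0,0],
    [-0.7,-0.03,0,2.0,0,0,0],
    [-0.7,-0.03,0,2.0,0,0,0],
    [-0.7,-0.03,0,2.0,0,0,0],
    [-0.7,-0.03,0,2.0,0,0,0]
  ]
}}

```text
time_s: 41.45
ee_pos: [0.4792, 0.2949, 0.0324]
eef_rot: [3.139, -0.786, 1.181]
force: [-1.3, -4.8, 6.8]
grip_width: 0.0198
grip_force: 25.0
```

Call:
{"api": "move_arm", "payload": {
  "targets": [
    [-0.7,-0.1,0,-0.1,0,0,0],
    [-0.7,-0.3,0,-0.3,0,0,0],
    [-0.7,-0.5,0,-0.5,0,0,0],
    [-0.7,-0.7,0,-0.7,0,0,0],
    [-0.7,-0.9,0,-0.9,0,0,0],
    [-0.7,-1.1,0,-1.1,0,0,0],
    [-0.7,-1.3,0,-1.3,0,0,0],
    [-0.7,-1.5,0,-1.5,0,0,0],
    [-0.7,-1.7,0,-1.7,0,0,0],
    [-0.7,-1.81,0,-1.82,0,0,0],
    [-0.7,-1.81,0,-1.82,0,0,0],
    [-0.7,-1.81,0,-1.82,0,0,0]
  ]
}}

```text
time_s: 42.65
ee_pos: [0.4299, 0.1761, 0.0323]
eef_rot: [3.14, -0.786, 1.18]
force: [-3.0, -7.0, 11.6]
grip_width: 0.0197
grip_force: 25.0
```

Call:
{"api": "move_arm", "payload": {
  "targets": [
    [-0.2,0,0,0,0,0,0],
    [-0.2,0,0,0,0,0,0],
    [-0.2,0,0,-0.6,0,0,0],
    [-0.2,0,0,-1.5,0,0,0],
    [-0.2,0,0,-2.4,0,0,0],
    [-0.2,0,0,-3,0,0,0],
    [-0.2,0,0,-3,0,0,0],
    [-0.2,0,0,-3,0,0,0]
  ]
}}

```text
time_s: 43.45
ee_pos: [0.3893, 0.0785, 0.1377]
eef_rot: [3.14, -0.785, 1.18]
force: [0.2, -0.3, 1.2]
grip_width: 0.0372
grip_force: 0.0
```

Call:
{"api": "move_arm", "payload": {
  "targets": [
    [0.5,2.7,0,0.4,0,-0.785,0],
    [0.5,2.7,0,0.8,0,-0.785,0],
    [0.5,2.7,0,1.2,0,-0.785,0],
    [0.5,2.7,0,1.8,0,-0.785,0],
    [0.5,2.7,0,1.8,0,-0.785,0],
    [0.5,2.7,0,1.8,0,-0.785,0],
    [0.5,2.7,0,1.8,0,-0.785,0],
    [0.5,2.7,0,1.8,0,-0.785,0],
    [0.5,2.7,0,1.8,0,-0.785,0]
  ]
}}

```text
time_s: 44.35
ee_pos: [0.449, 0.2267, 0.1681]
eef_rot: [-3.139, -0.001, 1.183]
force: [0.1, -0.0, -1.1]
grip_width: 0.0705
grip_force: 0.0
```

```bash
python3 - <<'E'
from h import *
np.set_printoptions(precision=4,suppress=True)
c=cam('wrist')
ct,y=body(c,.038,mag(-.129,0)[:2],psi,'orange')
print((ct-bay)@dr,(ct-bay)@nn)
o=ctrl.get_obs();print(o['ee_pos'],o['eef_rot'])
print(row(np.r_[ct,.033],[np.pi,0,y]).tolist())
E
```

```text
body 1506 centre [0.4542 0.2388] yaw 1.182 width 0.0496 len 0.0901
-0.13194980626988603 0.00197795455100407
[0.4492 0.226  0.1685] [-3.1399 -0.0016  1.1813]
[0.27, -0.0, 2.711, -0.002, -0.002, -0.001]
```

Call:
{"api": "move_arm", "payload": {
  "targets": [
    [0.5,0.27,0,1.2,0,0,0],
    [0.5,0.27,0,1.9,0,0,0],
    [0.5,0.27,0,2.5,0,0,0],
    [0.5,0.27,0,2.7,0,0,0],
    [0.5,0.27,0,2.7,0,0,0],
    [-0.2,0.27,0,2.7,0,0,0],
    [-0.2,0.27,0,2.7,0,0,0],
    [-0.2,0.27,0,2.7,0,0,0],
    [-0.2,0.27,0,2.7,0,0,0],
    [-0.2,0.27,0,2.7,0,0,0]
  ]
}}

```text
time_s: 45.4
ee_pos: [0.4557, 0.2384, 0.0361]
eef_rot: [3.14, -0.002, 1.18]
force: [-1.4, -1.1, 8.4]
grip_width: 0.05
grip_force: 25.0
```

```bash
python3 - <<'E'
from h import *
o=ctrl.get_obs();print(o['ee_pos'],o['eef_rot'],o['grip_width'],o['grip_force'],o['force'])
t=np.array([.4661,.0837])+.0017*np.array([np.cos(.12),np.sin(.12)])
print(t,row(np.r_[t,.12],[np.pi,0,.120]).tolist())
E
```

```text
[0.45573432 0.23840237 0.0360634 ] [ 3.13965622e+00 -1.75185184e-03  1.18009819e+00] 0.0499602792238051 25.00509649515152 [-1.43021239 -1.14544316  8.44057597]
[0.46778777 0.08390351] [-2.762, 1.403, -1.681, 0.001, -0.003, 1.06]
```

Call:
{"api": "move_arm", "payload": {
  "targets": [
    [-0.2,0,0,-0.6,0,0,0],
    [-0.2,0,0,-1.5,0,0,0],
    [-0.2,-0.3,0.1,-2.1,0,0,0],
    [-0.2,-0.6,0.3,-2.1,0,0,0.14],
    [-0.2,-1,0.5,-2.1,0,0,0.28],
    [-0.2,-1.4,0.7,-2.1,0,0,0.42],
    [-0.2,-1.8,0.9,-2.1,0,0,0.56],
    [-0.2,-2.2,1.1,-2.1,0,0,0.7],
    [-0.2,-2.5,1.25,-2.1,0,0,0.84],
    [-0.2,-2.76,1.4,-2.1,0,0,0.98],
    [-0.2,-2.76,1.4,-1.8,0,0,1.06],
    [-0.2,-2.76,1.4,-1.68,0,0,1.06]
  ]
}}

```text
time_s: 46.6
ee_pos: [0.4669, 0.0836, 0.1182]
eef_rot: [-3.141, 0.0, 0.118]
force: [0.3, 0.2, -1.5]
grip_width: 0.0498
grip_force: 25.0
```

Call:
{"api": "move_arm", "payload": {
  "targets": [
    [-0.2,0,0,0,0,0,0],
    [-0.2,0,0,0,0,0,0],
    [-0.2,0,0,0,0,0,0]
  ]
}}

```text
time_s: 46.9
ee_pos: [0.4674, 0.0842, 0.1193]
eef_rot: [3.142, -0.001, 0.122]
force: [-0.5, -0.4, -1.7]
grip_width: 0.0498
grip_force: 25.0
```

```bash
python3 - <<'E'
from h import *
o=ctrl.get_obs();print(o['ee_pos'],o['eef_rot'],o['grip_width'],o['grip_force'],o['force'])
c=cam('wrist')
ct,y=body(c,o['ee_pos'][2]+.002,o['ee_pos'][:2],.119,'orange')
t=np.array([.4661,.0837])+.0017*np.array([np.cos(.12),np.sin(.12)])
print(t,row(np.r_[t,.0445],[np.pi,0,.120]).tolist())
E
```

```text
[0.46743881 0.0841864  0.11930391] [ 3.14158707e+00 -1.33323614e-03  1.21854347e-01] 0.049797685284315996 24.974206387996674 [-0.50432009 -0.37336571 -1.70075495]
body 4135 centre [0.465  0.0856] yaw 0.12 width 0.0497 len 0.0895
[0.46778777 0.08390351] [0.005, 0.006, 1.495, -0.0, -0.001, 0.001]
```

Call:
{"api": "move_arm", "payload": {
  "targets": [
    [-0.2,0.005,0.005,0.7,0,0,0],
    [-0.2,0.005,0.005,1.2,0,0,0],
    [-0.2,0.005,0.005,1.42,0,0,0],
    [-0.2,0.005,0.005,1.5,0,0,0],
    [-0.2,0.005,0.005,1.5,0,0,0],
    [-0.2,0.005,0.005,1.5,0,0,0]
  ]
}}

```text
time_s: 47.55
ee_pos: [0.4681, 0.0838, 0.0447]
eef_rot: [-3.142, -0.002, 0.12]
force: [-0.8, 0.5, -1.3]
grip_width: 0.0497
grip_force: 25.0
```

Call:
{"api": "move_arm", "payload": {
  "targets": [
    [-0.2,-0.01,0,0.02,0,0,0],
    [-0.2,-0.01,0,0.02,0,0,0],
    [0.2,-0.01,0,0.02,0,0,0],
    [0.4,-0.01,0,0.02,0,0,0],
    [0.4,-0.01,0,0.02,0,0,0],
    [0.4,0,0,-0.6,0,0,0],
    [0.4,0,0,-1.5,0,0,0],
    [0.4,-0.5,0,-2.4,0,0,0],
    [0.4,-1.2,1,-3.2,0,0,0],
    [0.4,-1.2,1.7,-3.2,0,0,0],
    [0.4,-1.2,1.7,-3.2,0,0,0],
    [0.4,-1.2,1.7,-3.2,0,0,0]
  ]
}}

```text
time_s: 48.75
ee_pos: [0.4181, -0.0086, 0.204]
eef_rot: [3.142, -0.001, 0.118]
force: [-0.0, 0.1, 0.5]
grip_width: 0.0657
grip_force: 0.0
```

```bash
cat >> h.py <<'E'
def body2(c,zr,pc,yaw=.12):
    im=c[0].astype(int);r,g,b=im[...,0],im[...,1],im[...,2]
    P=cloud(c,(r>b+60)&(r>g+40));u=np.array([np.cos(yaw),np.sin(yaw)]);n=np.array([-u[1],u[0]])
    x=(P[:,:2]-pc)@u;y=(P[:,:2]-pc)@n;k=(abs(P[:,2]-zr)<.005)&(abs(y)<.04)&(abs(x)<.058)
    q=cv2.minAreaRect((np.c_[x,y][k&(x>-.043)]*1000).astype(np.float32))
    print('off x',round((np.percentile(x[k],99.5)-.045)*1000,1),'y',(np.percentile(y[k],[.5,99.5])*1000).round(1),'ang',round((q[2]+45)%90-45,2),'z',np.median(P[k][:,2]).round(4))
E
python3 - <<'E'
from h import *
np.set_printoptions(precision=4,suppress=True)
o=ctrl.get_obs();print(o['ee_pos'],o['eef_rot'])
c=cam('wrist');save(c,'w11',s=1)
for p in([.4661,.0837],[.4761,-.0009],[.4867,-.0854]): body2(c,.046,np.array(p))
bodies(c,.029,'blue')
im=c[0].astype(int)
print('lever',[q for q in rect_at(c,(im[...,0]>120)&(im[...,1]<50)&(im[...,2]<50),.06) if q[1][0][0]>520])
h=np.array([.6143,.066]);g=h-.058*np.array([np.cos(.12),np.sin(.12)])
print(g,row(np.r_[g,.14],[np.pi,0,.12]).tolist())
E
```

```text
[ 0.4181 -0.0086  0.204 ] [ 3.1416 -0.0014  0.1177]
off x -1.5 y [-23.7  26.7] ang -0.22 z 0.0462
off x -1.8 y [-23.8  26.2] ang 0.74 z 0.0462
off x -1.1 y [-23.6  26.9] ang 0.21 z 0.046
blue 1046 ((476.6954345703125, -293.83270263671875), (56.27222442626953, 91.33948516845703), 88.13710021972656) [ 0.4648 -0.2766  0.0282]
lever [(np.int32(925), ((558.8405151367188, 58.8374137878418), (46.974369049072266, 15.597956657409668), 7.363648414611816))]
[0.5567 0.0591] [2.912, -0.996, 1.27, -0.0, -0.0, -0.001]
```

View pics/w11.png

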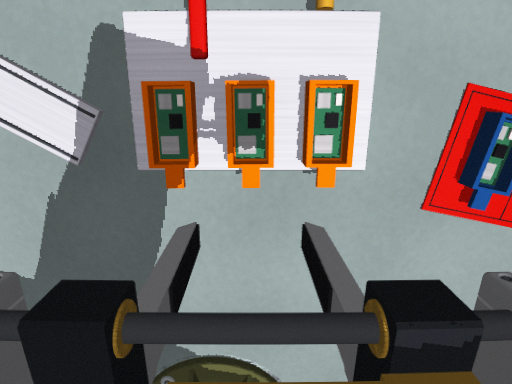

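The three orange carriers stand square on their pads, 1–2 mm off centre, at (169,123), (250,123) and (330,123). The lever is still shut at (198,28). Last, I open the valve.

Call:
{"api": "move_arm", "payload": {
  "targets": [
    [-0.1,1,-0.4,0,0,0,0],
    [-0.1,2,-0.7,0,0,0,0],
    [-0.1,2.91,-1,0.2,0,0,0],
    [-0.1,2.91,-1,0.8,0,0,0],
    [-0.1,2.91,-1,1.27,0,0,0],
    [-0.1,2.91,-1,1.27,0,0,0],
    [-0.1,2.91,-1,1.27,0,0,0],
    [-0.1,2.91,-1,1.27,0,0,0]
  ],
  "grip_force": 15
}}

```text
time_s: 49.6
ee_pos: [0.557, 0.0597, 0.1417]
eef_rot: [3.141, -0.002, 0.121]
force: [-0.3, -0.5, -0.7]
grip_width: 0.0423
grip_force: 0.0
```

```bash
python3 - <<'E'
from h import *
c=cam('wrist');im=c[0].astype(int)
print('lever',[q for q in rect_at(c,(im[...,0]>120)&(im[...,1]<50)&(im[...,2]<50),.06) if q[1][0][0]>520 and q[1][0][1]>0])
y0=.12;h=np.array([.6143,.066]);f=lambda y:np.r_[h-.058*np.array([np.cos(y),np.sin(y)]),.06]
print(f(y0),row(f(y0),[np.pi,0,.12]).tolist(),ctrl.get_obs()['grip_width'])
A=R.from_euler('xyz',[np.pi,0,y0])
for y in np.linspace(y0,.12+np.pi/2+.04,14)[1:]:
    print(np.round(np.r_[A.inv().apply(f(y)-f(y0))/.05,0,0,y0-y],3)[[0,1,5]].tolist())
E
```

```text
lever [(np.int32(1112), ((563.65087890625, 59.85272216796875), (57.86070251464844, 14.038944244384766), 6.95335054397583))]
[0.5567171  0.05905669 0.06      ] [-0.012, 0.009, 1.635, 0.0, -0.003, 0.0] 0.042454337812304406
[0.009, 0.143, -0.124]
[0.035, 0.285, -0.248]
[0.079, 0.421, -0.372]
[0.14, 0.552, -0.496]
[0.216, 0.674, -0.62]
[0.306, 0.785, -0.743]
[0.41, 0.885, -0.867]
[0.525, 0.971, -0.991]
[0.65, 1.042, -1.115]
[0.782, 1.097, -1.239]
[0.921, 1.135, -1.363]
[1.063, 1.156, -1.487]
[1.206, 1.159, -1.611]
```

Call:
{"api": "move_arm", "payload": {
  "targets": [
    [-0.1,-0.01,0,0.7,0,0,0],
    [-0.1,-0.01,0,1.3,0,0,0],
    [-0.1,-0.01,0,1.63,0,0,0],
    [-0.1,-0.01,0,1.63,0,0,0],
    [-0.7,-0.01,0,1.63,0,0,0],
    [-0.7,-0.01,0,1.63,0,0,0],
    [-0.7,-0.01,0,1.63,0,0,0],
    [-0.7,-0.01,0,1.63,0,0,0],
    [-0.7,-0.01,0,1.63,0,0,0]
  ]
}}

```text
time_s: 50.55
ee_pos: [0.5569, 0.0575, 0.06]
eef_rot: [3.139, -0.002, 0.12]
force: [1.1, -13.2, 4.5]
grip_width: 0.016
grip_force: 15.0
```

Call:
{"api": "move_arm", "payload": {
  "targets": [
    [-0.7,0.009,0.143,0,0,0,-0.124],
    [-0.7,0.035,0.285,0,0,0,-0.248],
    [-0.7,0.079,0.421,0,0,0,-0.372],
    [-0.7,0.14,0.552,0,0,0,-0.496],
    [-0.7,0.216,0.674,0,0,0,-0.62],
    [-0.7,0.306,0.785,0,0,0,-0.743],
    [-0.7,0.41,0.885,0,0,0,-0.867],
    [-0.7,0.525,0.971,0,0,0,-0.991],
    [-0.7,0.65,1.042,0,0,0,-1.115],
    [-0.7,0.782,1.097,0,0,0,-1.239],
    [-0.7,0.921,1.135,0,0,0,-1.363]
  ]
}}

```text
time_s: 51.65
ee_pos: [0.6091, 0.0059, 0.0599]
eef_rot: [3.14, 0.003, 1.487]
force: [-2.8, -14.5, 4.3]
grip_width: 0.0162
grip_force: 15.0
```

```bash
python3 - <<'E'
from h import *
o=ctrl.get_obs();print(o['ee_pos'],o['eef_rot'],o['grip_width'],o['grip_force'],o['force'])
h=np.array([.6143,.066]);f=lambda y:np.r_[h-.058*np.array([np.cos(y),np.sin(y)]),.06]
for a in (-.04,.035): print(row(f(.12+np.pi/2+a),[np.pi,0,.12+np.pi/2+a]).tolist())
E
```

```text
[0.6090677  0.00594677 0.05991741] [3.14012607e+00 2.88622182e-03 1.48728372e+00] 0.016225837566592582 15.036128461360931 [ -2.8448024  -14.51571968   4.29138699]
[0.061, 0.193, -0.002, 0.001, 0.003, -0.164]
[0.078, 0.278, -0.001, 0.001, 0.003, -0.239]
```

Call:
{"api": "move_arm", "payload": {
  "targets": [
    [-0.7,0.02,0.1,0,0,0,-0.08],
    [-0.7,0.06,0.19,0,0,0,-0.16],
    [-0.7,0.075,0.28,0,0,0,-0.24],
    [-0.7,0.075,0.28,0,0,0,-0.24],
    [-0.7,0.075,0.28,0,0,0,-0.24]
  ]
}}

```text
time_s: 52.15
ee_pos: [0.6225, 0.0083, 0.0596]
eef_rot: [-3.14, 0.003, 1.722]
force: [-7.4, -16.3, 5.8]
grip_width: 0.0158
grip_force: 14.9
```

Call:
{"api": "move_arm", "payload": {
  "targets": [
    [-0.7,0,0.03,0,0,0,-0.025],
    [-0.7,0,0.06,0,0,0,-0.05],
    [-0.7,0,0.06,0,0,0,-0.05]
  ]
}}

```text
time_s: 52.45
ee_pos: [0.623, 0.0088, 0.0592]
eef_rot: [-3.133, 0.002, 1.773]
force: [-26.8, -16.5, 16.6]
grip_width: 0.0172
grip_force: 14.5
```

Call:
{"api": "move_arm", "payload": {
  "targets": [
    [-0.3,0,0,0,0,0,0],
    [-0.1,0,0,0,0,0,0],
    [-0.1,0,0,0,0,0,0],
    [-0.1,0,0,-0.6,0,0,0],
    [-0.1,0,0,-1.5,0,0,0],
    [-0.1,0,0,-2.5,0,0,0],
    [-0.1,0,0,-3.5,0,0,0],
    [-0.1,1,2,-5.5,0,0,0],
    [-0.1,1,2,-5.5,0,0,0],
    [-0.1,1,2,-5.5,0,0,0],
    [-0.1,1,2,-5.5,0,0,0],
    [-0.1,1,2,-5.5,0,0,0]
  ]
}}

```text
time_s: 53.65
ee_pos: [0.7144, 0.0815, 0.3344]
eef_rot: [3.139, 0.0, 1.775]
force: [0.9, 0.6, -0.7]
grip_width: 0.0422
grip_force: 0.0
```

```bash
python3 - <<'E'
from h import *
np.set_printoptions(precision=4,suppress=True)
o=ctrl.get_obs();print(o['ee_pos'],o['eef_rot'],o['time_s'])
c=cam('wrist');im=c[0].astype(int)
print('lever',[q for q in rect_at(c,(im[...,0]>120)&(im[...,1]<50)&(im[...,2]<50),.06)])
for p in([.4661,.0837],[.4761,-.0009],[.4867,-.0854]): body2(c,.046,np.array(p))
t=cam('top');print(at_z(t,[[383/1.5,0]],0).shape)
a=t[0][150:300,60:460];b=c[0]
cv2.imwrite('pics/fin.png',np.vstack([cv2.resize(a,None,fx=1.6,fy=1.6)[:,:512],cv2.resize(b,(512,384))[:300]])[:,:,::-1]) if 0 else (save(t,'fin',(60,80,460,310),1.9))
bodies(t,.029,'blue')
for n in('multimeter','flux_jar','screwdriver'):
    for r in ctrl.tip_of('top',n)[:1]: print(n,r['score'],r['point'])
E
```

```text
[0.7144 0.0815 0.3344] [3.1393 0.0001 1.7745] 53.65
lever [(np.int32(370), ((620.9681396484375, 15.01373291015625), (15.066523551940918, 58.968135833740234), 5.1954498291015625)), (np.int32(709), ((458.3461608886719, -219.79116821289062), (61.4129638671875, 64.62158203125), 84.83712005615234)), (np.int32(276), ((430.13336181640625, -344.63995361328125), (73.4239501953125, 33.130863189697266), 77.61087036132812))]
off x -0.3 y [-23.5  27.1] ang 0.16 z 0.0462
off x 0.4 y [-23.9  27.1] ang 0.14 z 0.0459
off x 0.4 y [-23.5  26.7] ang -0.22 z 0.0459
(1, 3)
blue 318 ((716.4291381835938, -312.10626220703125), (163.2895050048828, 80.53462219238281), 52.21767807006836) [ 0.6914 -0.2913  0.0331]
blue 113 ((466.3926086425781, -282.5588073730469), (107.90568542480469, 28.678096771240234), 8.941621780395508) [ 0.4628 -0.2791  0.0272]
blue 63 ((477.6671447753906, -318.6412658691406), (82.34893798828125, 13.579078674316406), 1.9159252643585205) [ 0.4748 -0.3196  0.0276]
blue 208 ((458.01153564453125, -395.2768249511719), (48.68515396118164, 109.38034057617188), 87.04488372802734) [ 0.4604 -0.3881  0.0267]
multimeter 0.77 [367.0, 156.3]
flux_jar 0.68 [379.3, 244.9]
screwdriver 0.61 [266.9, 154.4]
```

View pics/fin.png

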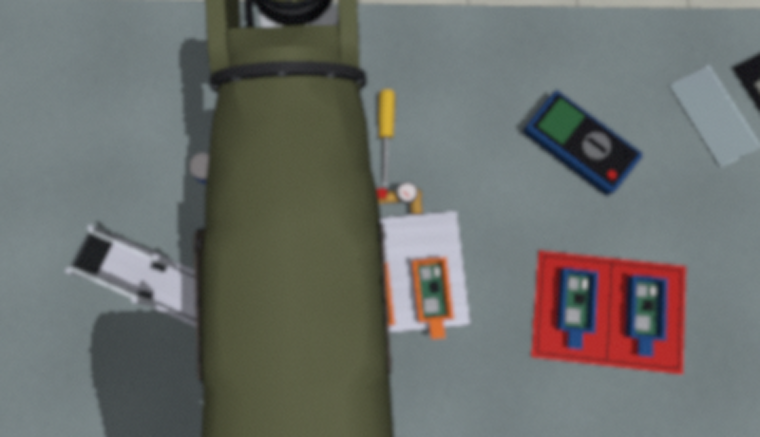

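Both blue carriers lie flat on the red mat, at (577,305) and (645,310). The magazine is empty, the lever rests against its open stop, and nothing touches the robot.

```bash
python3 -c "
from station import ctrl
print(ctrl.hand_in())"
```

```text
the job is handed in; nothing more can be done
None
```

The job is done and handed in at about 54 s; the result wasn't shown: valve shut first, two blue carriers flat on the mat, three orange carriers drawn from the bottom and within about 2 mm of centre on their own pads, valve turned back to its open stop, multimeter, jar and screwdriver not touched.

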